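Sort the left-hand and right-hand corner brackets

ROBOT

A 7-joint arm with a two-finger parallel gripper is mounted at the origin on the work surface. World frame = base frame: x ahead of the robot, y to its left, z up, the work surface at z = 0. Lengths are in m, angles in rad, forces in N, time in s.
With the tool pointing down it reaches from about 0.4 to 0.85 m from the base axis. Payload 10.4 kg.
Tool frame: the origin (TCP) lies midway between the tips of the shut fingers; the grasp point (between the pads) lies 19 mm behind it; z points along the fingers, y is the direction in which the jaws open and shut (so a half turn about z gives the same grasp; the last joint's range is limited). The gripper opens to 87 mm and grips with 3 to 60 N. Pads are 19 mm wide; open, the fingers measure 117 mm over their backs; the gripper's body (75 mm by 190 mm) begins 51 mm behind the grasp point.
Start: joints at [1.235, 0.332, -0.065, 1.46, 0.022, 1.35, -0.088], TCP at [0.192, -0.595, 0.223] pointing down, gripper open.
Joint ranges: [-2.6, 2.6], [-0.5, 2.12], [-1.47, 1.34], [0.16, 2.42], [-1.27, 4.41], [0.06, 2.06], [-2.6, 2.6]. Speed limits (rad/s): [2.22, 2.22, 2.79, 2.79, 3.14, 3.14, 3.14].

INTERFACE

Orientations are given as a unit quaternion [x, y, z, w].
In Python, from bench import r gives the robot as it stands.
- The arm moves only by the tool step_arm, never from a script. Its argument "increments" is a list of rows, each a list of 2 entries, a list of its own where there are three numbers: the shift along the tool's x, y, z in m, then the turn, a rotation vector about the tool's x, y, z in rad. A call has 1 to 5 rows; each row is the pose to reach, as a shift and turn from the pose measured when the call began, along the tool's axes at that moment; what a row does not reach only later rows make up. A row lasts 1/10 s, in which the tool goes at most 50 mm and 8.59 degrees, less where a joint would pass 70% of its speed; a pose out of reach is approached as far as the arm can. A call with a gripper value outside its range is refused whole. "hand" is the closure, from -1 (fully open) to 1 (shut), so that 0 is half open, set as the call begins (left out, the last holds). The fingers move at their own pace and stop on an object; "grip_force" is the grip in N (left out, the last holds). Time passes only in rows, so rows that repeat a pose let the fingers close. It gives the time, the measured TCP pose, the force and the opening at its end, in the units of the state.
- r.read_state(): the state, without advancing time (a new reading comes with each control period).
- r.camera(name): name is "scene" or "side" or "wrist"; returns a dict with "pixels" (400x640x3 uint8, blue, green, red), "camera_matrix" (3x3 intrinsics, pixels), "k1" (the pictures are not rectified: a ray, as slopes to the right and down, at radius r is drawn at 1 + k1 r^2 times it, then the intrinsics apply), "extrinsics" (4x4, takes a point from camera to world coordinates). Camera axes: x right, y up, looking along -z (the intrinsics and any distortion apply to the point x, -y, -z); pixel columns grow to the right and rows downward; lengths in m; the calibration is good to about 2 mm. A picture is of the moment at which its call begins. There is no depth.
- r.close_job(): hands the job in, once; it reports no verdict.
The state is a dict: "time": time; "joint_positions": joint angles; "joint_vel": joint speeds; "joint_torque": joint torques, N m; "ee_pos": TCP position; "eef_rot": TCP orientation; "ft_force": force on the tool from outside, world axes, zero at the start; "torque": the same for the moment, N m; "width": finger opening in m.
Only numpy, scipy, OpenCV 4.12 (cv2) and the standard library are available. Lean on these libraries where they do the work, as an engineer would, in place of code of your own. Each camera call takes 0.05 s, during which the arm holds its last target.

TASK

The two yellow corner brackets lie on their backs; one at a time, lift a bracket, stand it on its sole in the middle of the black check plate and let go of it there, then take hold of it afresh and set it down gently, without dropping it, standing on its sole in its bin; finish one before you stand up the other. The left-hand bracket (stood up with its wall at the back, seen from the open side, its ear is on the left) belongs in the blue bin and the right-hand one in the red bin. Take them in either order, leave the two caps and the clear tube where they are.

Things in the scene. Friction and masses are not known exactly. Their poses are not given: they have to be found in the camera images.
- left_bracket: Left-hand corner bracket, yellow painted metal 8 mm thick, 180 g. Origin: centre of the underside of its sole (50 mm in x, 70 in y); own +z is up when it stands on the sole. Upright wall on the sole's +x edge (x 17 to 25, all 70 mm wide, top z 55). Square ear closes the +y end (x -21 to 17, y +27 to +35, z 8 to 46). Starts lying on the wall's outer face, own +x down.
- right_bracket: Right-hand corner bracket, yellow painted metal 8 mm thick, 180 g. Origin: centre of the underside of its sole (50 mm in x, 70 in y); own +z is up when it stands on the sole. Upright wall on the sole's +x edge (x 17 to 25, all 70 mm wide, top z 55). Square ear closes the -y end (x -21 to 17, y -27 to -35, z 8 to 46). Starts lying on the wall's outer face, own +x down.
- left_ear (a point): Centre of the left-hand bracket's square ear, a 38 by 38 mm plate 8 mm thick (thin along y), joined to sole and wall along two edges, its other corner free; x = -2, y = +31, z = 27 mm in the bracket's frame, same axes. Standing with the wall at the back, seen from the open side, the ear is on the left; otherwise the two brackets look the same.
- right_ear (a point): Centre of the right-hand bracket's square ear, a 38 by 38 mm plate 8 mm thick (thin along y), joined to sole and wall along two edges, its other corner free; x = -2, y = -31, z = 27 mm in the bracket's frame, same axes. Standing with the wall at the back, seen from the open side, the ear is on the right; otherwise the two brackets look the same.
- check_plate: Fixed flat square check plate with a black rubber top, 110 by 110 mm, its top face 10 mm above the deck; room for one bracket. Origin at the centre of its underside, x and y along its edges, z up.
- blue_bin: Fixed open blue plastic bin, outside 105 by 105 mm, 75 mm high, walls and floor 5 mm thick. Origin at the centre of its underside, x and y along its edges, z up; the inner floor is 5 mm above the origin.
- red_bin: Fixed open red plastic bin, same as the blue one: outside 105 by 105 mm, 75 mm high, walls and floor 5 mm thick. Origin at the centre of its underside, x and y along its edges, z up; the inner floor is 5 mm above the origin.
- blue_cap: Bystander: loose round blue cap, 48 mm across, 40 mm high, standing on the deck; origin at the centre of its underside. Leave it where it is.
- red_cap: Bystander: loose round red cap, 48 mm across, 40 mm high, standing on the deck; origin at the centre of its underside. Leave it where it is.
- clear_tube: Bystander: loose clear plastic tube, 44 mm across, 60 mm high, standing on the deck; origin at the centre of its underside. Leave it where it is.

How it is judged:
On the way, in this order (a step that is already met when the one before it is completed fails the run):
1. one bracket stands on its sole on the check plate, let go (((x of left_bracket in the frame of check_plate between -0.04 and 0.04 m and y of left_bracket in the frame of check_plate between -0.04 and 0.04 m and z of left_bracket in the frame of check_plate between 0.007 and 0.013 m and angle between left_bracket's own z axis and vertical below 0.12 rad and contact force between left_bracket and the arm below 0.2 N and contact force between left_bracket and the fingers below 0.2 N and linear speed of left_bracket below 0.03 m/s) or (x of right_bracket in the frame of check_plate between -0.04 and 0.04 m and y of right_bracket in the frame of check_plate between -0.04 and 0.04 m and z of right_bracket in the frame of check_plate between 0.007 and 0.013 m and angle between right_bracket's own z axis and vertical below 0.12 rad and contact force between right_bracket and the arm below 0.2 N and contact force between right_bracket and the fingers below 0.2 N and linear speed of right_bracket below 0.03 m/s))), for 0.2 s.
2. a bracket stands on its sole in its own bin, let go (((x of left_bracket in the frame of blue_bin between -0.05 and 0.05 m and y of left_bracket in the frame of blue_bin between -0.05 and 0.05 m and z of left_bracket in the frame of blue_bin between 0.002 and 0.009 m and angle between left_bracket's own z axis and vertical below 0.12 rad and contact force between left_bracket and the arm below 0.2 N and contact force between left_bracket and the fingers below 0.2 N and linear speed of left_bracket below 0.03 m/s) or (x of right_bracket in the frame of red_bin between -0.05 and 0.05 m and y of right_bracket in the frame of red_bin between -0.05 and 0.05 m and z of right_bracket in the frame of red_bin between 0.002 and 0.009 m and angle between right_bracket's own z axis and vertical below 0.12 rad and contact force between right_bracket and the arm below 0.2 N and contact force between right_bracket and the fingers below 0.2 N and linear speed of right_bracket below 0.03 m/s))), for 0.2 s.
3. with the first in its bin, the other bracket stands on its sole on the check plate, let go (((x of left_bracket in the frame of check_plate between -0.04 and 0.04 m and y of left_bracket in the frame of check_plate between -0.04 and 0.04 m and z of left_bracket in the frame of check_plate between 0.007 and 0.013 m and angle between each of left_bracket, right_bracket's own z axis and vertical below 0.12 rad and contact force between each of left_bracket, right_bracket and the arm below 0.2 N and contact force between each of left_bracket, right_bracket and the fingers below 0.2 N and linear speed of each of left_bracket, right_bracket below 0.03 m/s and x of right_bracket in the frame of red_bin between -0.05 and 0.05 m and y of right_bracket in the frame of red_bin between -0.05 and 0.05 m and z of right_bracket in the frame of red_bin between 0.002 and 0.009 m) or (x of right_bracket in the frame of check_plate between -0.04 and 0.04 m and y of right_bracket in the frame of check_plate between -0.04 and 0.04 m and z of right_bracket in the frame of check_plate between 0.007 and 0.013 m and angle between each of right_bracket, left_bracket's own z axis and vertical below 0.12 rad and contact force between each of right_bracket, left_bracket and the arm below 0.2 N and contact force between each of right_bracket, left_bracket and the fingers below 0.2 N and linear speed of each of right_bracket, left_bracket below 0.03 m/s and x of left_bracket in the frame of blue_bin between -0.05 and 0.05 m and y of left_bracket in the frame of blue_bin between -0.05 and 0.05 m and z of left_bracket in the frame of blue_bin between 0.002 and 0.009 m))), for 0.2 s.
At the end, for the whole second after the job is handed in: Left-hand bracket in the blue bin, right-hand one in the red bin, each on its sole: origin 2 to 9 mm above the bin's underside and within 50 mm of its centre in x and y, tilt under 0.12 rad, at rest, let go. On the check plate: within 40 mm of its centre, flat within 3 mm, let go (x of left_bracket in the frame of blue_bin between -0.05 and 0.05 m and y of left_bracket in the frame of blue_bin between -0.05 and 0.05 m and z of left_bracket in the frame of blue_bin between 0.002 and 0.009 m and angle between each of left_bracket, right_bracket's own z axis and vertical below 0.12 rad and contact force between each of left_bracket, right_bracket and the arm below 0.2 N and contact force between each of left_bracket, right_bracket and the fingers below 0.2 N and linear speed of each of left_bracket, right_bracket below 0.03 m/s and x of right_bracket in the frame of red_bin between -0.05 and 0.05 m and y of right_bracket in the frame of red_bin between -0.05 and 0.05 m and z of right_bracket in the frame of red_bin between 0.002 and 0.009 m); the robot touches nothing.
It fails at once if the blue cap is moved more than 25 mm (distance of blue_cap from where it was at the start of the episode above 0.025 m).
It fails at once if the red cap is moved more than 25 mm (distance of red_cap from where it was at the start of the episode above 0.025 m).
It fails at once if the clear tube is moved more than 25 mm (distance of clear_tube from where it was at the start of the episode above 0.025 m).
It fails at once if the left-hand bracket is dropped or slammed into a bin (over 0.8 m/s within 70 mm of the bin's centre and under 50 mm high) ((horizontal distance between left_bracket and blue_bin below 0.07 m and height (world z) of left_bracket below 0.05 m and linear speed of left_bracket above 0.8 m/s) or (horizontal distance between left_bracket and red_bin below 0.07 m and height (world z) of left_bracket below 0.05 m and linear speed of left_bracket above 0.8 m/s)).
It fails at once if the right-hand bracket is dropped or slammed into a bin (over 0.8 m/s within 70 mm of the bin's centre and under 50 mm high) ((horizontal distance between right_bracket and blue_bin below 0.07 m and height (world z) of right_bracket below 0.05 m and linear speed of right_bracket above 0.8 m/s) or (horizontal distance between right_bracket and red_bin below 0.07 m and height (world z) of right_bracket below 0.05 m and linear speed of right_bracket above 0.8 m/s)).
It also fails if it takes over 72 s, if anything falls off the work surface, if the arm or the gripper's body presses on something with over 40 N, if the wrist force passes 120 N, or if a joint passes its speed limit or range.

## Working session

There is one attempt and no reset: what is moved stays moved. The work goes in short steps, Python scripts to look and compute and a tool call to move; the robot and the scene stay as the last step left them, time stands still between calls to the robot, and variables do not carry over. Pictures are saved under pics/ and viewed, and the job is handed in when it is done.

Besides the shell and the picture viewer there is one more tool, called as name(argument=value, ...) on one line, values as JSON. step_arm: Moves the arm, as the interface text tells. Its arguments: {"type":"object","properties":{"increments":{"type":"array"},"hand":{"type":"number"},"grip_force":{"type":"number"}},"required":["increments"]}

```bash
ls; mkdir -p pics
python3 - <<'E'
from bench import r
import cv2
print(r.read_state())
for n in ("scene","side","wrist"):
    c=r.camera(n); cv2.imwrite(f"pics/{n}0.png",c["pixels"]); print(n,c["camera_matrix"],c["k1"],c["extrinsics"])
E
```

```text
pics
{'time': 0.0, 'joint_positions': array([ 1.23540205,  0.332886  , -0.06470333,  1.46094955,  0.02160404,
        1.34989684, -0.08854182]), 'joint_vel': array([-0.00096849, -0.00051821,  0.00047133, -0.00031831,  0.00024998,
       -0.0001055 ,  0.00194403]), 'joint_torque': array([ 2.92452651e-04, -6.23258686e+01,  2.48427055e-02, -3.89895165e+01,
       -6.13125809e-02,  3.98652290e-02,  1.53655933e-04]), 'ee_pos': array([ 0.19219825, -0.59430253,  0.2217412 ]), 'eef_rot': array([ 9.87795913e-01,  1.55752086e-01, -1.46848882e-04, -7.06926528e-04]), 'ft_force': array([-0.02962063, -0.6984818 , -0.38706608]), 'torque': array([ 0.00446664,  0.01157447, -0.00788344]), 'width': 0.08659813837673692}
scene [[378.06724892   0.         321.90742311]
 [  0.         378.06724892 190.35920922]
 [  0.           0.           1.        ]] -0.0873438035193179 [[-0.17237229 -0.7333507   0.65763557  1.24343056]
 [ 0.9848872  -0.11686931  0.12782318  0.14648693]
 [-0.0168818   0.66973003  0.74241275  0.778486  ]
 [ 0.          0.          0.          1.        ]]
side [[367.72641877   0.         325.80102771]
 [  0.         367.72641877 200.30827471]
 [  0.           0.           1.        ]] 0.0017574736176023784 [[-0.93643033  0.25365911 -0.24239493  0.39639231]
 [-0.35078695 -0.69035409  0.63273988  0.53009618]
 [-0.0068381   0.67754579  0.73544881  0.67044409]
 [ 0.          0.          0.          1.        ]]
wrist [[313.29782012   0.         319.20185361]
 [  0.         313.29782012 202.3928292 ]
 [  0.           0.           1.        ]] -0.006067456290959397 [[ 0.30873246  0.90569382  0.2905219   0.2733354 ]
 [-0.95114829  0.29433054  0.09320122 -0.56917169]
 [-0.0010977  -0.30510365  0.95231852  0.38372713]
 [ 0.          0.          0.          1.        ]]
```

View pics/scene0.png

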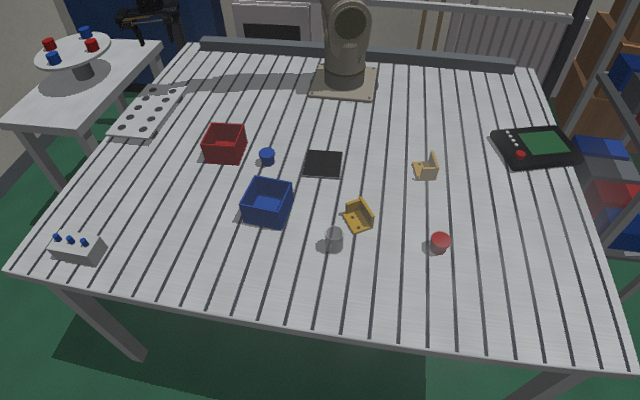

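View pics/side0.png

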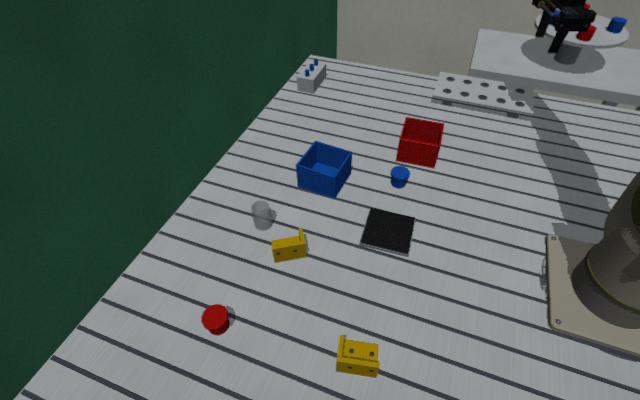

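View pics/wrist0.png

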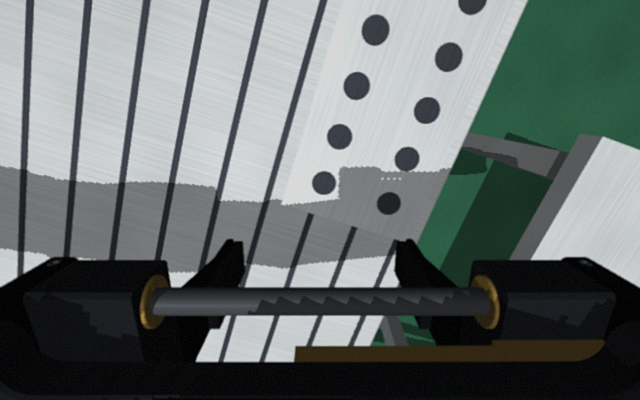

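```bash
cat > h.py <<'E'
import numpy as np, cv2
from scipy.spatial.transform import Rotation as R
def ray(c,u,v):
    K=c["camera_matrix"]; x=(u-K[0,2])/K[0,0]; y=(v-K[1,2])/K[1,1]
    xd,yd=x,y
    for _ in range(20):
        s=1+c["k1"]*(x*x+y*y); x,y=xd/s,yd/s
    T=c["extrinsics"]; d=T[:3,:3]@np.array([x,-y,-1.]); return T[:3,3],d/np.linalg.norm(d)
def plane(c,u,v,z):
    o,d=ray(c,u,v); return o+d*(z-o[2])/d[2]
def tri(c1,p1,c2,p2):
    o1,d1=ray(c1,*p1);o2,d2=ray(c2,*p2)
    A=np.stack([d1,-d2],1);s=np.linalg.lstsq(A,o2-o1,rcond=None)[0]
    a=o1+s[0]*d1;b=o2+s[1]*d2
    return (a+b)/2,np.linalg.norm(a-b)
def proj(c,P):
    T=c["extrinsics"];q=T[:3,:3].T@(np.asarray(P,float)-T[:3,3]);x,y=q[0]/-q[2],-q[1]/-q[2]
    s=1+c["k1"]*(x*x+y*y);K=c["camera_matrix"]
    return K[0,0]*x*s+K[0,2],K[1,1]*y*s+K[1,2]
E
python3 - <<'E'
from bench import r
from h import *
import pickle
S=r.camera("scene");D=r.camera("side");pickle.dump((S,D),open("cams0.pkl","wb"))
def crop(c,x,y,w,h,k): return cv2.resize(c["pixels"][y:y+h,x:x+w],None,fx=k,fy=k,interpolation=cv2.INTER_CUBIC)
def sheet(n,a,b):
    cv2.imwrite(n,np.hstack([a,b]))
sheet("pics/bA.png",crop(S,335,190,50,50,8),crop(D,265,220,50,50,8))
sheet("pics/bB.png",crop(S,400,140,50,50,8),crop(D,332,330,50,50,8))
sheet("pics/pl.png",crop(S,190,110,170,130,2),crop(D,280,110,180,130,2)) if 0 else None
cv2.imwrite("pics/binS.png",crop(S,190,110,170,130,4)); cv2.imwrite("pics/binD.png",crop(D,285,110,170,150,4))
E
```

```text
(no output)
```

View pics/bA.png

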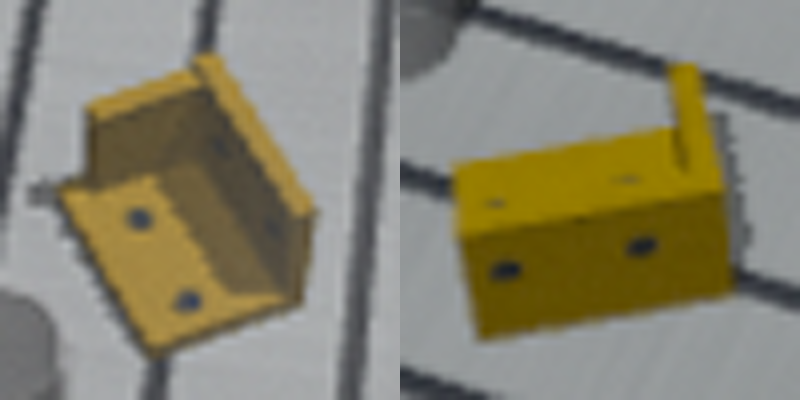

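View pics/bB.png

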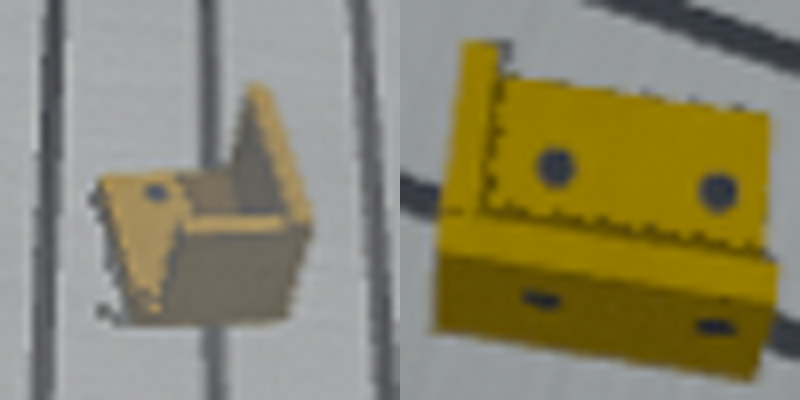

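View pics/binS.png

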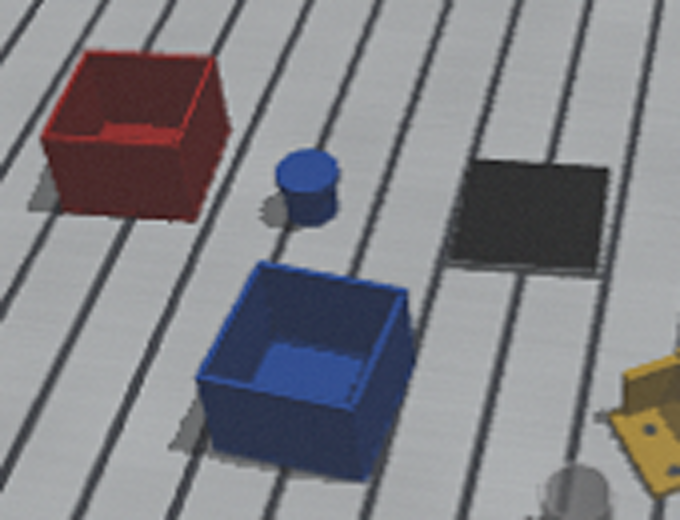

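View pics/binD.png

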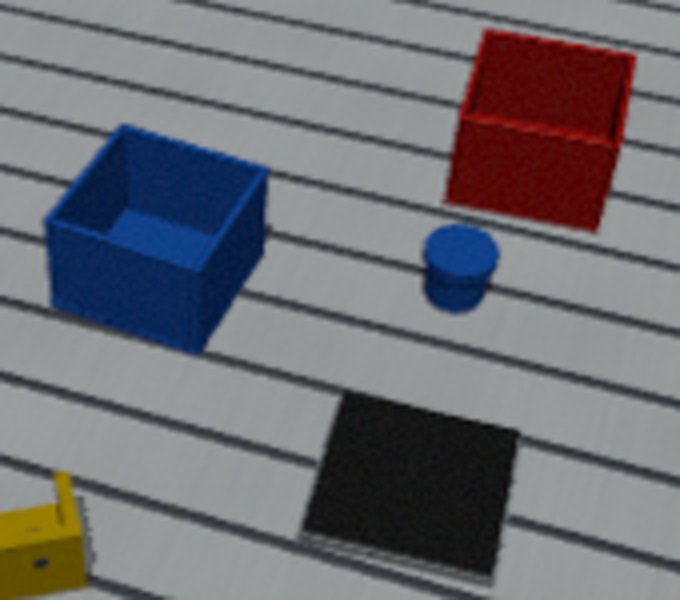

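Run:
```python
from h import *
import pickle
S,D=pickle.load(open("cams0.pkl","rb"))
np.set_printoptions(precision=4,suppress=True)
def px(ox,oy,k,u,v): return (ox+u/k-.5+.5/k, oy+v/k-.5+.5/k)
f=lambda n,c,o,u,v,z: print(n,plane(c,*px(*o,u,v),z))
A=(335,190,8);B=(400,140,8);Ad=(265-50,220,8);Bd=(332-50,330,8)
print("A");
f("S soletop far",S,A,216,57,.05);f("S soletop near",S,A,316,208,.05);f("S wallfree far",S,A,62,188,.008);f("S wallfree near",S,A,150,350,.008)
f("D soletop left(near+x)",D,Ad,458,238,.05);f("D soletop right",D,Ad,725,192,.05);f("D bot l",D,Ad,480,340,0);f("D bot r",D,Ad,735,295,0)
print("B")
f("S soletop far",S,B,268,85,.05);f("S soletop near",S,B,313,220,.05);f("S wallfree far",S,B,98,180,.008);f("S earbottom near sole",S,B,290,318,0);f("S near wallfree bot",S,B,132,322,0)
f("D soletop left",D,Bd,438,255,.05);f("D soletop r",D,Bd,778,305,.05);f("D bot l",D,Bd,432,332,0);f("D bot r",D,Bd,755,382,0)
# bins and plate by corners
s=(190,110,4);d=(285,110,4)
for n,c,o,pts,z in [("plate",S,s,[(470,160),(610,168),(598,268),(448,260)],.01),("plate",D,d,[(343,392),(518,430),(492,576),(305,532)],.01),
 ("red",S,s,[(86,52),(213,58),(180,142),(44,136)],.075),("red",D,d,[(486,30),(635,55),(615,140),(462,116)],.075),
 ("blue",S,s,[(260,263),(408,290),(353,406),(200,378)],.075),("blue",D,d,[(123,126),(268,170),(198,268),(48,216)],.075)]:
    P=np.array([plane(c,*px(*o,*p),z)[:2] for p in pts]); print(n,P.mean(0),"sides",np.linalg.norm(P-np.roll(P,-1,0),axis=1),"ang",[round(float(np.degrees(np.arctan2(*(P[(i+1)%4]-P[i])[::-1]))),1) for i in range(4)])
for n,c,o,p,z in [("bluecap",S,s,(308,170),.04),("bluecap",D,d,(460,247),.04),("tube",S,(0,0,1),(335,232),.06),("tube",D,(0,0,1),(261,209),.06),("redcap",S,(0,0,1),(441,239),.04),("redcap",D,(0,0,1),(216,318),.04)]: f(n,c,o,*p,z)
```

```text
A
S soletop far [0.6036 0.1248 0.05  ]
S soletop near [0.6598 0.1614 0.05  ]
S wallfree far [0.6309 0.08   0.008 ]
S wallfree near [0.6905 0.1159 0.008 ]
D soletop left(near+x) [0.6567 0.162  0.05  ]
D soletop right [0.5982 0.1251 0.05  ]
D bot l [0.6574 0.1603 0.    ]
D bot r [0.5987 0.1232 0.    ]
B
S soletop far [0.3945 0.3101 0.05  ]
S soletop near [0.4624 0.3238 0.05  ]
S wallfree far [0.4087 0.2559 0.008 ]
S earbottom near sole [ 0.4609  0.3261 -0.    ]
S near wallfree bot [0.4719 0.2701 0.    ]
D soletop left [0.4592 0.3255 0.05  ]
D soletop r [0.3917 0.3108 0.05  ]
D bot l [0.4601 0.3248 0.    ]
D bot r [0.3918 0.3102 0.    ]
plate [ 0.4549 -0.0029] sides [0.1065 0.1056 0.107  0.1069] ang [94.0, 3.2, -85.3, -177.0]
plate [ 0.4495 -0.0027] sides [0.1042 0.1067 0.1029 0.107 ] ang [-176.3, 93.9, 3.8, -85.4]
red [ 0.4443 -0.3035] sides [0.1002 0.0962 0.1012 0.0977] ang [93.8, 4.0, -85.4, -176.6]
red [ 0.4412 -0.3065] sides [0.1012 0.0965 0.0973 0.1001] ang [-176.8, 90.9, 5.4, -86.7]
blue [ 0.65   -0.1118] sides [0.1019 0.0991 0.0987 0.1011] ang [85.2, -6.5, -93.6, 175.4]
blue [ 0.6457 -0.1141] sides [0.1019 0.0991 0.1014 0.0972] ang [174.5, 83.5, -6.6, -96.3]
bluecap [ 0.4668 -0.1657  0.04  ]
bluecap [ 0.465  -0.1686  0.04  ]
tube [0.7309 0.0754 0.06  ]
tube [0.723  0.0788 0.06  ]
redcap [0.6975 0.3242 0.04  ]
redcap [0.6888 0.3263 0.04  ]
```

```bash
cat >> h.py <<'E'
def axes_to_R(z,x):  # tool z (approach) and tool x hint
    z=np.array(z,float);z/=np.linalg.norm(z);x=np.array(x,float);x-=z*(x@z);x/=np.linalg.norm(x)
    return R.from_matrix(np.stack([x,np.cross(z,x),z],1))
def go(st,p,Rt,grasp=True):
    """print increment to put grasp point (or TCP) at p with rotation Rt"""
    R0=R.from_quat(st["eef_rot"]);p=np.array(p,float)
    if grasp: p=p+Rt.as_matrix()[:,2]*0.019
    s=R0.inv().apply(p-st["ee_pos"]);w=(R0.inv()*Rt).as_rotvec()
    print("shift",np.round(s,3).tolist(),"rot",np.round(w,3).tolist(),"rows t",round(np.linalg.norm(s)/.05,1),"r",round(np.degrees(np.linalg.norm(w))/8.59,1))
def brief(st):
    print("t",round(st["time"],2),"q",np.round(st["joint_positions"],3).tolist(),"p",np.round(st["ee_pos"],4).tolist(),"F",np.round(st["ft_force"],1).tolist(),"w",round(st["width"],4))
    M=R.from_quat(st["eef_rot"]).as_matrix();print("x_t",np.round(M[:,0],3).tolist(),"z_t",np.round(M[:,2],3).tolist(), "grasp",np.round(st["ee_pos"]-.019*M[:,2],4).tolist())
E
python3 - <<'E'
from bench import r
from h import *
import pickle
st=r.read_state();brief(st)
S,D=pickle.load(open("cams0.pkl","rb"))
# waypoint
go(st,[.55,-.1,.30],axes_to_R([0,0,-1],[0.1,1,0]))
cv2.imwrite("pics/grip.png",np.hstack([cv2.resize(S["pixels"][0:80,70:190],None,fx=3,fy=3),cv2.resize(D["pixels"][0:80,520:640],None,fx=3,fy=3)]))
E
```

```text
t 0.25 q [1.235, 0.333, -0.065, 1.46, 0.022, 1.35, -0.088] p [0.1923, -0.5945, 0.2222] F [0.7, -0.2, -0.6] w 0.0873
x_t [0.951, 0.308, -0.0] z_t [-0.0, 0.001, -1.0] grasp [0.1923, -0.5945, 0.2412]
shift [0.493, -0.36, -0.059] rot [-0.001, -0.0, -1.158] rows t 12.3 r 7.7
```

View pics/grip.png

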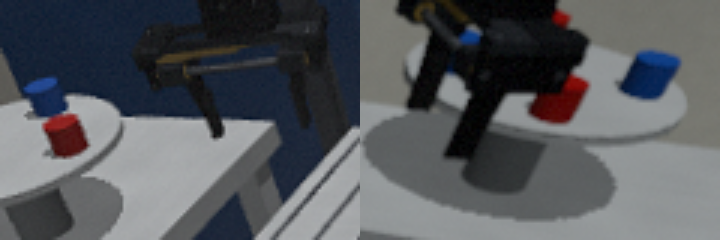

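step_arm(increments=[[[0.2, -0.145, -0.06], [0, 0, -0.47]], [[0.2, -0.145, -0.06], [0, 0, -0.47]], [[0.2, -0.145, -0.06], [0, 0, -0.47]], [[0.2, -0.145, -0.06], [0, 0, -0.47]], [[0.2, -0.145, -0.06], [0, 0, -0.47]]], hand=-0.3, grip_force=45)

```text
time: 0.75
ee_pos: [0.3363, -0.3966, 0.2818]
eef_rot: [0.924, 0.382, -0.0, -0.0]
ft_force: [0.5, -1.2, 0.6]
width: 0.0588
```

Run:
```python
from bench import r
from h import *
st=r.read_state();brief(st)
go(st,[.5,.2,.25],axes_to_R([0,0,-1],[np.cos(np.radians(102)),np.sin(np.radians(102)),0]))
```

```text
t 0.75 q [1.039, 0.089, -0.277, 1.63, 0.025, 1.426, -0.027] p [0.3363, -0.3966, 0.2818] F [0.5, -1.2, 0.6] w 0.0588
x_t [0.708, 0.706, -0.0] z_t [-0.0, 0.0, -1.0] grasp [0.3363, -0.3966, 0.3008]
shift [0.537, -0.307, 0.051] rot [-0.0, -0.0, -0.997] rows t 12.4 r 6.6
```

step_arm(increments=[[[0.21, -0.12, 0.02], [0, 0, -0.4]], [[0.21, -0.12, 0.02], [0, 0, -0.4]], [[0.21, -0.12, 0.02], [0, 0, -0.4]], [[0.21, -0.12, 0.02], [0, 0, -0.4]], [[0.21, -0.12, 0.02], [0, 0, -0.4]]])

```text
time: 1.25
ee_pos: [0.4005, -0.1609, 0.2618]
eef_rot: [0.83, 0.558, -0.0, 0.0]
ft_force: [0.7, 0.5, -0.2]
width: 0.0563
```

```bash
cat > left.py <<'E'
from h import *
# left bracket lying
O=np.array([.4265,.3178,.025]);a=np.radians(12.2)
Y=np.array([np.cos(a),np.sin(a),0]);X=np.array([0,0,-1.]);Z=np.cross(X,Y)
def pt(x,y,z): return O+X*x+Y*y+Z*z
E
python3 - <<'E'
from bench import r
from left import *
st=r.read_state();brief(st);print(Z)
th=np.radians(45)
ap=X*np.cos(th)-Z*np.sin(th); Rt=axes_to_R(ap,-Z)
g=pt(-.006,.031,.031);print("g",g,"TCP",g+.019*ap)
go(st,g-ap*.10,Rt)
E
```

```text
t 1.25 q [0.842, -0.102, -0.52, 1.848, -0.051, 1.382, -0.052] p [0.4005, -0.1609, 0.2618] F [0.7, 0.5, -0.2] w 0.0563
x_t [0.377, 0.926, -0.0] z_t [-0.0, -0.0, -1.0] grasp [0.4005, -0.1609, 0.2808]
[ 0.2113248  -0.97741589  0.        ]
g [0.46335096 0.29405118 0.031     ] TCP [0.46051181 0.30718279 0.01756497]
shift [0.398, -0.081, 0.173] rot [0.235, 0.762, -0.568] rows t 8.8 r 6.5
```

```bash
cat > fk.py <<'E'
from h import *
from scipy.optimize import least_squares
import itertools
SG=None
def rz(a):return R.from_rotvec([0,0,a])
def ry(a):return R.from_rotvec([0,a,0])
def fk(q,P,sg):
    d1,L1,L2,L3,o7=P[:5]
    r1=rz(sg[0]*q[0])*ry(q[1]); p=np.array([0,0,d1])
    r1=r1*rz(sg[1]*q[2]); p=p+r1.apply([0,0,L1]); r1=r1*ry(q[3])*rz(sg[2]*q[4]); p=p+r1.apply([0,0,L2])
    r1=r1*ry(q[5])*rz(sg[3]*q[6]+o7); p=p+r1.apply([0,0,L3]); return p,r1
E
python3 - <<'E'
from fk import *
data=[([1.235402,0.332886,-0.0647,1.46095,0.0216,1.3499,-.08854],[.1922,-.5943,.22174],[.9878,.15575,-.00015,-.0007]),
([1.039,.089,-.277,1.63,.025,1.426,-.027],[.3363,-.3966,.2818],[.924,.382,0,0]),
([.842,-.102,-.52,1.848,-.051,1.382,-.052],[.4005,-.1609,.2618],[.83,.558,0,0])]
best=[]
for sg in itertools.product([1,-1],repeat=4):
    def f(P):
        o=[]
        for q,p,e in data:
            a,b=fk(q,P,sg);o+=list((a-p)*5)+list((b.inv()*R.from_quat(e)).as_rotvec())
        return o
    for o7 in(0,1.57,3.14,-1.57):
        s=least_squares(f,[.3,.45,.45,.25,o7]);best.append((s.cost,sg,s.x.round(4)))
best.sort(key=lambda t:t[0]);print(*best[:3],sep="\n")
E
```

```text
(np.float64(0.03687450646717519), (-1, -1, -1, -1), array([76.9662,  0.8191,  0.4692, 77.4264,  1.5713]))
(np.float64(0.03687450646717735), (-1, -1, -1, -1), array([76.9661,  0.8191,  0.4692, 77.4263,  1.5713]))
(np.float64(0.03687450646719675), (-1, -1, -1, -1), array([76.9662,  0.8191,  0.4692, 77.4264,  1.5713]))
```

step_arm(increments=[[[0.2, -0.04, 0.06], [0.12, 0.38, -0.28]], [[0.2, -0.04, 0.06], [0.12, 0.38, -0.28]], [[0.2, -0.04, 0.06], [0.12, 0.38, -0.28]], [[0.2, -0.04, 0.06], [0.12, 0.38, -0.28]], [[0.2, -0.04, 0.06], [0.12, 0.38, -0.28]]])

```text
time: 1.75
ee_pos: [0.438, 0.0432, 0.2003]
eef_rot: [0.726, 0.658, 0.123, -0.156]
ft_force: [-0.2, -0.3, 0.8]
width: 0.0562
```

```bash
cat >> h.py <<'E'
def log(st):
    import json;open("log.jsonl","a").write(json.dumps([list(map(float,st[k])) for k in("joint_positions","ee_pos","eef_rot")])+"\n")
E
python3 - <<'E'
from bench import r
from left import *
st=r.read_state();brief(st);log(st)
th=np.radians(45)
ap=X*np.cos(th)-Z*np.sin(th); Rt=axes_to_R(ap,-Z)
g=pt(-.006,.031,.031)
go(st,g-ap*.10,Rt)
E
```

```text
t 1.75 q [0.715, 0.034, -0.612, 1.923, -0.391, 1.286, 0.133] p [0.438, 0.0432, 0.2003] F [-0.2, -0.3, 0.8] w 0.0562
x_t [0.104, 0.918, 0.384] z_t [-0.028, 0.388, -0.921] grasp [0.4386, 0.0358, 0.2178]
shift [0.14, 0.028, 0.178] rot [0.112, 0.378, -0.286] rows t 4.6 r 3.2
```

step_arm(increments=[[[0.14, 0.028, 0.178], [0.112, 0.378, -0.286]], [[0.14, 0.028, 0.178], [0.112, 0.378, -0.286]], [[0.14, 0.028, 0.178], [0.112, 0.378, -0.286]], [[0.14, 0.028, 0.178], [0.112, 0.378, -0.286]], [[0.14, 0.028, 0.178], [0.112, 0.378, -0.286]]])

```text
time: 2.25
ee_pos: [0.4751, 0.2399, 0.086]
eef_rot: [0.58, 0.718, 0.24, -0.3]
ft_force: [-0.8, 0.1, 1.2]
width: 0.0568
```

Run:
```python
from bench import r
from left import *
st=r.read_state();brief(st);log(st)
th=np.radians(45)
ap=X*np.cos(th)-Z*np.sin(th); Rt=axes_to_R(ap,-Z)
g=pt(-.006,.031,.031)
go(st,g-ap*.05,Rt);go(st,g,Rt)
W=r.camera("wrist")
im=W["pixels"].copy()
for P in [pt(-.021,.027,.046),pt(-.021,.035,.046),pt(-.021,.027,.008),pt(.017,.027,.046)]:
    cv2.circle(im,tuple(int(round(v)) for v in proj(W,P)),3,(0,0,255),1)
cv2.imwrite("pics/w1.png",im)
```

```text
t 2.25 q [0.529, 0.502, -0.714, 1.907, -0.563, 0.996, 0.428] p [0.4751, 0.2399, 0.086] F [-0.8, 0.1, 1.2] w 0.0568
x_t [-0.147, 0.689, 0.709] z_t [-0.151, 0.693, -0.705] grasp [0.478, 0.2267, 0.0994]
shift [0.0, 0.0, 0.047] rot [-0.002, -0.003, -0.002] rows t 0.9 r 0.0
shift [-0.0, 0.0, 0.097] rot [-0.002, -0.003, -0.002] rows t 1.9 r 0.0
```

View pics/w1.png

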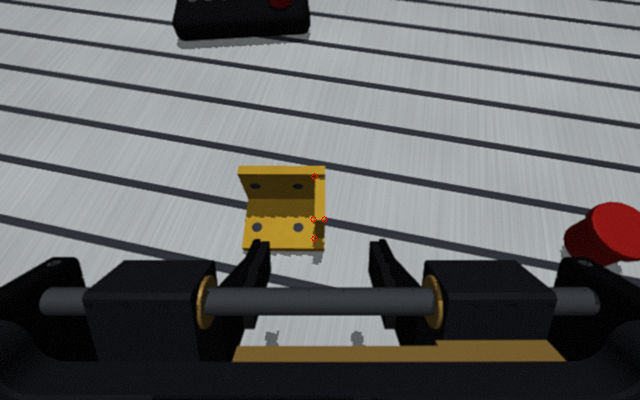

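The ear's edges (cols 314–325, rows 177–240) coincide with the predicted marks, and it sits midway between the fingers (cols 260/380). I'm advancing now.

step_arm(increments=[[[0, 0, 0.04], [0, 0, 0]], [[0, 0, 0.07], [0, 0, 0]], [[0, 0, 0.09], [0, 0, 0]], [[0, 0, 0.096], [0, 0, 0]], [[0, 0, 0.097], [0, 0, 0]]])

```text
time: 2.8
ee_pos: [0.4584, 0.3111, 0.0171]
eef_rot: [0.579, 0.719, 0.24, -0.301]
ft_force: [-0.3, -0.7, 0.9]
width: 0.0566
```

Run:
```python
from bench import r
from left import *
st=r.read_state();brief(st);log(st)
c=[r.camera("side"),r.camera("scene")]
gx=[proj(q,[.463,.294,.03]) for q in c]
cv2.imwrite("pics/g1.png",np.hstack([cv2.resize(q["pixels"][int(v)-40:int(v)+40,int(u)-40:int(u)+40],None,fx=5,fy=5,interpolation=cv2.INTER_CUBIC) for q,(u,v) in zip(c,gx)]))
```

```text
t 2.8 q [0.401, 0.629, -0.725, 1.948, -0.568, 0.78, 0.422] p [0.4584, 0.3111, 0.0171] F [-0.3, -0.7, 0.9] w 0.0566
x_t [-0.15, 0.688, 0.71] z_t [-0.155, 0.693, -0.704] grasp [0.4614, 0.2979, 0.0305]
```

View pics/g1.png

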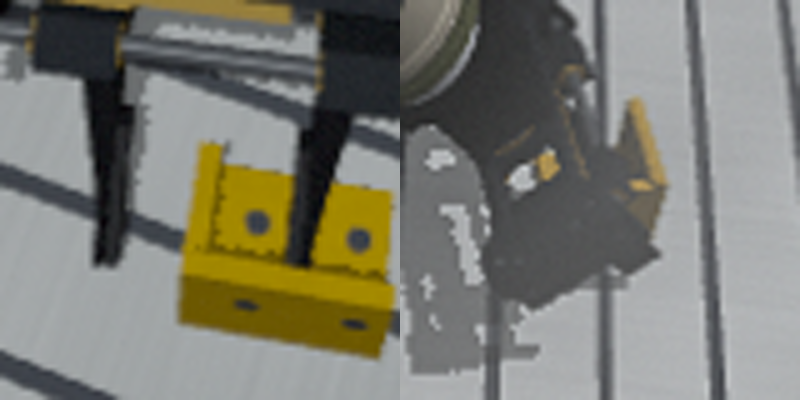

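step_arm(increments=[[[-0.002, 0, -0.004], [0, 0, 0]], [[-0.002, 0, -0.004], [0, 0, 0]]])

```text
time: 3.1
ee_pos: [0.4619, 0.3048, 0.0197]
eef_rot: [0.58, 0.719, 0.241, -0.299]
ft_force: [0.3, -0.1, -0.3]
width: 0.0562
```

step_arm(increments=[[[0, 0, 0], [0, 0, 0]], [[0, 0, 0], [0, 0, 0]], [[0, 0, 0], [0, 0, 0]], [[0, 0, 0], [0, 0, 0]]], hand=1)

```text
time: 3.5
ee_pos: [0.4618, 0.3049, 0.0197]
eef_rot: [0.58, 0.719, 0.241, -0.299]
ft_force: [0.2, 0.5, -0.1]
width: 0.0322
```

Run:
```python
from bench import r
from left import *
st=r.read_state();brief(st);log(st)
```

```text
t 3.5 q [0.411, 0.623, -0.723, 1.946, -0.567, 0.79, 0.425] p [0.4618, 0.3049, 0.0197] F [0.2, 0.5, -0.1] w 0.0322
x_t [-0.149, 0.69, 0.709] z_t [-0.151, 0.692, -0.706] grasp [0.4647, 0.2918, 0.0331]
```

step_arm(increments=[[[0, 0, 0], [0, 0, 0]], [[0, 0, 0], [0, 0, 0]], [[0, 0, 0], [0, 0, 0]], [[0, 0, 0], [0, 0, 0]], [[0, 0, 0], [0, 0, 0]]])

```text
time: 4.0
ee_pos: [0.4617, 0.3049, 0.0197]
eef_rot: [0.58, 0.719, 0.241, -0.299]
ft_force: [-1.0, -0.0, -1.3]
width: 0.0076
```

Run:
```python
from bench import r
from left import *
st=r.read_state();brief(st);log(st)
# target orientation: swing -90 about tool y
R0=R.from_quat(st["eef_rot"])
for s in(1,-1):
    Rt=R0*R.from_rotvec([0,s*np.pi/2,0]);M=Rt.as_matrix();print(s,M[:,0],M[:,2])
# lift 100mm up
go(st,st["ee_pos"]+[0,0,.12],R0,False)
```

```text
t 4.0 q [0.411, 0.623, -0.723, 1.946, -0.567, 0.79, 0.425] p [0.4617, 0.3049, 0.0197] F [-1.0, -0.0, -1.3] w 0.0076
x_t [-0.149, 0.689, 0.709] z_t [-0.151, 0.692, -0.705] grasp [0.4646, 0.2918, 0.0331]
1 [ 0.15091554 -0.69248461  0.70547117] [-0.1493724   0.68947649  0.70873835]
-1 [-0.15091554  0.69248461 -0.70547117] [ 0.1493724  -0.68947649 -0.70873835]
shift [0.085, -0.0, -0.085] rot [0.0, 0.0, 0.0] rows t 2.4 r 0.0
```

step_arm(increments=[[[0.03, 0, -0.03], [0, 0, 0]], [[0.06, 0, -0.06], [0, 0, 0]], [[0.09, 0, -0.09], [0, 0, 0]], [[0.09, 0, -0.09], [0, 0, 0]]])

```text
time: 4.4
ee_pos: [0.4641, 0.3056, 0.1516]
eef_rot: [0.579, 0.72, 0.243, -0.296]
ft_force: [-0.3, 0.5, -3.2]
width: 0.0077
```

Run:
```python
from bench import r
from left import *
st=r.read_state();brief(st);log(st)
c=[r.camera("side"),r.camera("wrist")]
cv2.imwrite("pics/g2.png",np.vstack([c[0]["pixels"][150:],c[1]["pixels"][100:]])[:, :])
# standing target: own x angle psi; approach = X cos45 - Zup sin45
psi=np.radians(-86); x=np.array([np.cos(psi),np.sin(psi),0]); up=np.array([0,0,1.])
ap=(x-up)/2**.5; Rt=axes_to_R(ap,-(x+up))
print(Rt.as_matrix())
# grasp in own frame estimate
g=np.array([-.0081+0,.031,.0332]); print("own grasp x",25-33.1)
y=np.cross(up,x)
P=np.array([.453,-.003,.01]); 
tgt=P+x*(-.008)+y*.031+up*.0335
print(tgt)
go(st,tgt+[0,0,.1],Rt)
```

```text
t 4.4 q [0.471, 0.384, -0.782, 1.893, -0.622, 1.012, 0.299] p [0.4641, 0.3056, 0.1516] F [-0.3, 0.5, -3.2] w 0.0077
x_t [-0.155, 0.689, 0.708] z_t [-0.146, 0.693, -0.706] grasp [0.4669, 0.2924, 0.1651]
[[-4.93252756e-02  9.97564050e-01  4.93252756e-02]
 [ 7.05384305e-01  6.97564737e-02 -7.05384305e-01]
 [-7.07106781e-01 -5.55111512e-17 -7.07106781e-01]]
own grasp x -8.100000000000001
[0.48336643 0.00714296 0.0435    ]
shift [-0.233, -0.047, -0.204] rot [0.008, -1.569, 0.16] rows t 6.3 r 10.5
```

View pics/g2.png

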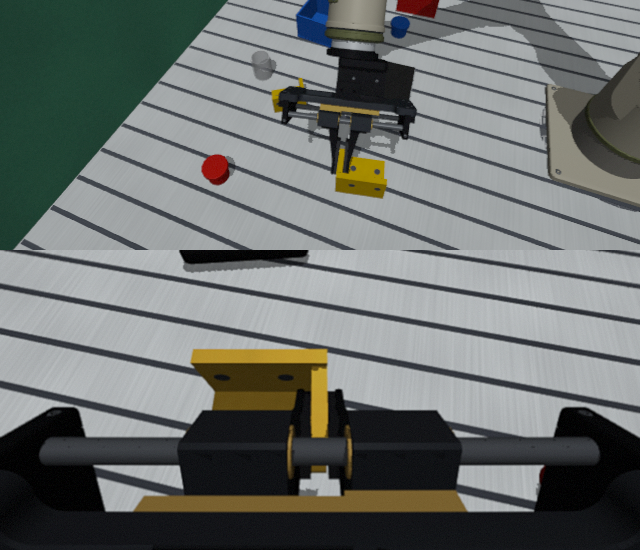

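step_arm(increments=[[[-0.02, -0.01, -0.04], [0, -0.14, 0.02]], [[-0.05, -0.02, -0.07], [0, -0.28, 0.03]], [[-0.08, -0.02, -0.1], [0, -0.42, 0.05]], [[-0.11, -0.025, -0.12], [0, -0.56, 0.06]], [[-0.14, -0.03, -0.14], [0, -0.7, 0.08]]])

```text
time: 5.0
ee_pos: [0.4749, 0.1023, 0.1458]
eef_rot: [0.655, 0.754, 0.014, -0.041]
ft_force: [-0.8, 0.2, -3.7]
width: 0.0075
```

```bash
cat > plateL.py <<'E'
from h import *
psi=np.radians(-86); x=np.array([np.cos(psi),np.sin(psi),0]); up=np.array([0,0,1.])
ap=(x-up)/2**.5; Rt=axes_to_R(ap,-(x+up)); y=np.cross(up,x)
P=np.array([.453,-.003,.01]); tgt=P+x*(-.008)+y*.031+up*.0335
E
python3 - <<'E'
from bench import r
from plateL import *
st=r.read_state();brief(st);log(st)
go(st,tgt+[0,0,.08],Rt)
E
```

```text
t 5.0 q [0.345, 0.163, -0.636, 1.867, 0.015, 1.164, -0.152] p [0.4749, 0.1023, 0.1458] F [-0.8, 0.2, -3.7] w 0.0075
x_t [-0.138, 0.987, 0.079] z_t [-0.043, 0.074, -0.996] grasp [0.4758, 0.1009, 0.1647]
shift [-0.111, -0.005, 0.027] rot [-0.006, -0.863, 0.081] rows t 2.3 r 5.8
```

step_arm(increments=[[[-0.025, 0, 0], [0, -0.14, 0.02]], [[-0.05, 0, 0.005], [0, -0.28, 0.03]], [[-0.075, 0, 0.01], [0, -0.42, 0.05]], [[-0.095, -0.004, 0.015], [0, -0.56, 0.06]], [[-0.105, -0.005, 0.02], [-0.004, -0.7, 0.07]]])

```text
time: 5.5
ee_pos: [0.4832, -0.0024, 0.1164]
eef_rot: [0.645, 0.699, -0.214, 0.223]
ft_force: [0.1, -0.6, -2.6]
width: 0.0073
```

Run:
```python
from bench import r
from plateL import *
st=r.read_state();brief(st);log(st)
go(st,tgt+[0,0,.05],Rt)
```

```text
t 5.5 q [0.022, 0.323, -0.589, 1.916, 0.73, 1.385, -0.793] p [0.4832, -0.0024, 0.1164] F [0.1, -0.6, -2.6] w 0.0073
x_t [-0.068, 0.806, -0.588] z_t [0.036, -0.587, -0.809] grasp [0.4826, 0.0087, 0.1317]
shift [0.018, 0.001, 0.032] rot [-0.005, -0.157, 0.012] rows t 0.7 r 1.0
```

step_arm(increments=[[[0.01, 0, 0.01], [0, -0.08, 0.01]], [[0.016, 0.001, 0.025], [-0.004, -0.15, 0.012]], [[0.018, 0.001, 0.032], [-0.005, -0.157, 0.012]], [[0.018, 0.001, 0.032], [-0.005, -0.157, 0.012]]])

```text
time: 5.9
ee_pos: [0.4829, -0.0071, 0.0776]
eef_rot: [0.629, 0.677, -0.262, 0.278]
ft_force: [0.1, -0.6, -2.2]
width: 0.0076
```

Run:
```python
from bench import r
from plateL import *
st=r.read_state();brief(st);log(st)
go(st,tgt+[0,0,.05],Rt);go(st,tgt,Rt)
c=[r.camera("side"),r.camera("scene")]
gx=[proj(q,[.46,0,.06]) for q in c]
cv2.imwrite("pics/p1.png",np.hstack([cv2.resize(q["pixels"][int(v)-50:int(v)+50,int(u)-50:int(u)+50],None,fx=4,fy=4,interpolation=cv2.INTER_CUBIC) for q,(u,v) in zip(c,gx)]))
```

```text
t 5.9 q [-0.087, 0.465, -0.554, 1.925, 0.873, 1.455, -0.98] p [0.4829, -0.0071, 0.0776] F [0.1, -0.6, -2.2] w 0.0076
x_t [-0.054, 0.705, -0.707] z_t [0.047, -0.705, -0.707] grasp [0.482, 0.0063, 0.0911]
shift [-0.001, 0.001, -0.002] rot [-0.003, -0.0, 0.004] rows t 0.1 r 0.0
shift [0.034, 0.002, 0.033] rot [-0.003, -0.0, 0.004] rows t 1.0 r 0.0
```

View pics/p1.png

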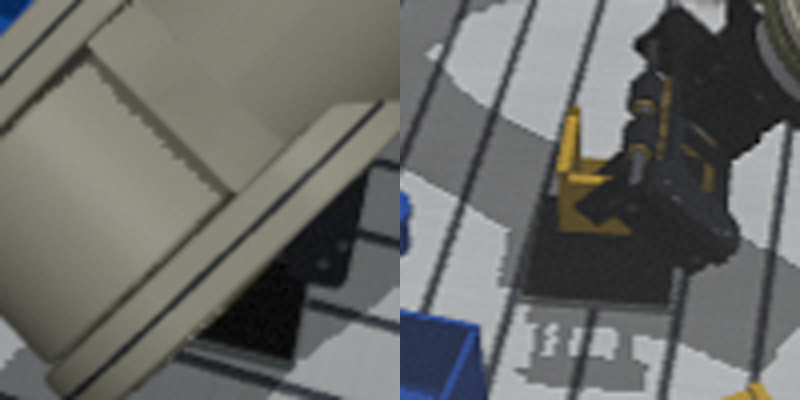

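step_arm(increments=[[[0.011, 0, 0.011], [0, 0, 0]], [[0.021, 0.001, 0.021], [0, 0, 0]], [[0.028, 0.001, 0.028], [-0.003, 0, 0.004]], [[0.031, 0.001, 0.031], [-0.003, 0, 0.004]], [[0.032, 0.001, 0.032], [-0.003, 0, 0.004]]])

```text
time: 6.5
ee_pos: [0.4849, -0.0071, 0.0341]
eef_rot: [0.631, 0.675, -0.26, 0.281]
ft_force: [0.3, 0.6, -2.3]
width: 0.0075
```

step_arm(increments=[[[0.001, 0, 0.001], [0, 0, 0]], [[0.001, 0, 0.001], [0, 0, 0]]])

```text
time: 6.7
ee_pos: [0.485, -0.007, 0.0327]
eef_rot: [0.631, 0.675, -0.26, 0.281]
ft_force: [-0.7, 0.1, -2.9]
width: 0.0074
```

Run:
```python
from bench import r
from plateL import *
st=r.read_state();brief(st);log(st)
go(st,tgt,Rt)
c=r.camera("scene");u,v=proj(c,[.46,0,.06])
cv2.imwrite("pics/p2.png",cv2.resize(c["pixels"][int(v)-40:int(v)+40,int(u)-40:int(u)+40],None,fx=6,fy=6,interpolation=cv2.INTER_CUBIC))
```

```text
t 6.7 q [-0.105, 0.545, -0.533, 1.935, 0.92, 1.406, -1.06] p [0.485, -0.007, 0.0327] F [-0.7, 0.1, -2.9] w 0.0074
x_t [-0.046, 0.706, -0.706] z_t [0.051, -0.705, -0.708] grasp [0.484, 0.0064, 0.0462]
shift [0.002, -0.001, 0.001] rot [0.002, -0.001, -0.004] rows t 0.1 r 0.0
```

View pics/p2.png

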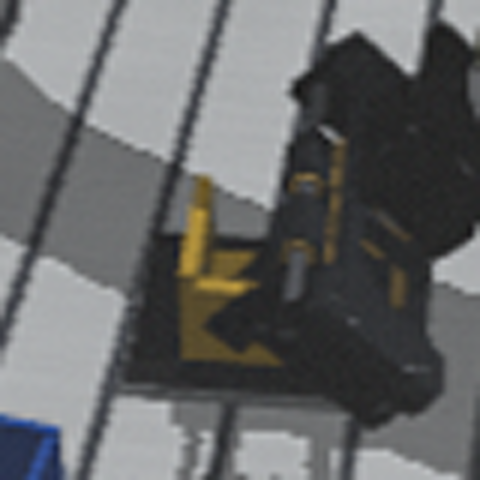

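step_arm(increments=[[[0.001, 0, 0.001], [0, 0, 0]], [[0.002, 0, 0.001], [0, 0, 0]], [[0.002, 0, 0.001], [0, 0, 0]]])

```text
time: 7.05
ee_pos: [0.4855, -0.0066, 0.0315]
eef_rot: [0.631, 0.675, -0.26, 0.281]
ft_force: [1.6, -1.8, 5.1]
width: 0.008
```

step_arm(increments=[[[0.001, 0, 0.001], [0, 0, 0]], [[0.001, 0, 0.001], [0, 0, 0]]])

```text
time: 7.25
ee_pos: [0.4855, -0.0067, 0.0315]
eef_rot: [0.631, 0.674, -0.26, 0.282]
ft_force: [-4.3, 1.5, 14.2]
width: 0.0079
```

step_arm(increments=[[[-0.001, 0, -0.001], [0, 0, 0]], [[-0.001, 0, -0.001], [0, 0, 0]], [[-0.001, 0, -0.001], [0, 0, 0]], [[-0.001, 0, -0.001], [0, 0, 0]]], hand=0)

```text
time: 7.65
ee_pos: [0.4854, -0.0067, 0.0327]
eef_rot: [0.631, 0.674, -0.26, 0.282]
ft_force: [-0.2, -0.2, -0.2]
width: 0.032
```

step_arm(increments=[[[0, 0, -0.02], [0, 0, 0]], [[0, 0, -0.06], [0, 0, 0]], [[0, 0, -0.1], [0, 0, 0]], [[0, 0, -0.12], [0, 0, 0]], [[0, 0, -0.12], [0, 0, 0]]])

```text
time: 8.15
ee_pos: [0.4798, 0.0809, 0.1187]
eef_rot: [0.631, 0.675, -0.258, 0.282]
ft_force: [0.6, 0.1, 0.3]
width: 0.0432
```

Run:
```python
from bench import r
from plateL import *
st=r.read_state();brief(st);log(st)
c=[r.camera("side"),r.camera("scene")]
gx=[proj(q,[.453,0,.03]) for q in c]
cv2.imwrite("pics/p3.png",np.hstack([cv2.resize(q["pixels"][int(v)-33:int(v)+33,int(u)-33:int(u)+33],None,fx=6,fy=6,interpolation=cv2.INTER_CUBIC) for q,(u,v) in zip(c,gx)]))
print([(int(u)-33,int(v)-33) for u,v in gx])
```

```text
t 8.15 q [-0.201, 0.485, -0.605, 1.8, 0.806, 1.605, -1.022] p [0.4798, 0.0809, 0.1187] F [0.6, 0.1, 0.3] w 0.0432
x_t [-0.044, 0.706, -0.707] z_t [0.056, -0.705, -0.707] grasp [0.4788, 0.0943, 0.1322]
[(354, 191), (290, 124)]
```

View pics/p3.png

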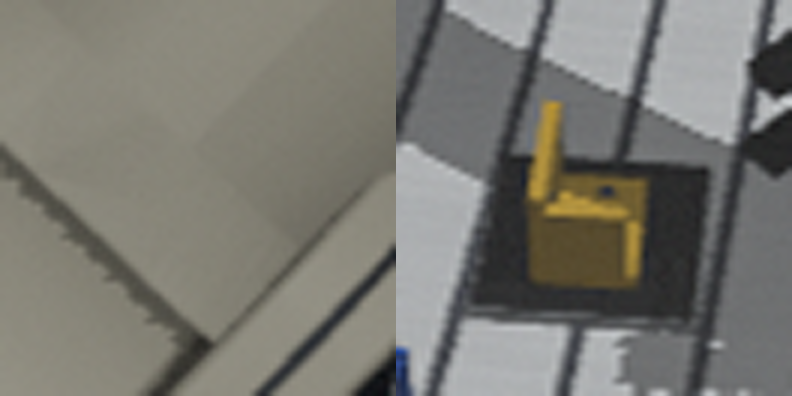

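Run:
```python
from bench import r
from plateL import *
import pickle
S,_=pickle.load(open("cams0.pkl","rb"))
for u,v,z in[(147,101,.065),(163,101,.065),(131,197,.065),(152,200,.065),(132,285,.010),(232,288,.018),(251,180,.018)]:
    print((u,v),plane(S,290+u/6-.42,124+v/6-.42,z))
# expected from arm: grasp in own (-8,31,33.5) at (.4840,.0068)
st=r.read_state()
psi=np.arctan2(-.705,.051);print(np.degrees(psi))
x=np.array([np.cos(psi),np.sin(psi),0]);y=np.cross([0,0,1],x)
M=R.from_quat([.631,.675,-.26,.281]).as_matrix()
o=np.array([.4854,-.0067,.0315])-.019*M[:,2]-x*(-.008)-y*.031;o[2]=.01;print("origin",o)
for n,p in dict(wfar=(.025,-.035,.055),wnear=(.025,.035,.055)).items(): print(n,o+x*p[0]+y*p[1]+[0,0,p[2]])
gw=o+x*.021+y*.004+[0,0,.041]; print("wallgrasp",gw)
for s in(1,-1): go(st,gw+[0,0,.07],axes_to_R([0,0,-1],s*y))
```

```text
(147, 101) [ 0.42332438 -0.03226456  0.065     ]
(163, 101) [ 0.42214926 -0.02463515  0.065     ]
(131, 197) [ 0.49124323 -0.02690591  0.065     ]
(152, 200) [ 0.49174507 -0.01694215  0.065     ]
(132, 285) [ 0.49389757 -0.02798962  0.01      ]
(232, 288) [0.49630074 0.02094555 0.018     ]
(251, 180) [0.42037613 0.01807904 0.018     ]
-85.8624064158559
origin [ 0.45408498 -0.00351369  0.01      ]
wfar [ 0.42098    -0.03097385  0.065     ]
wnear [ 0.49079755 -0.02592322  0.065     ]
wallgrasp [ 0.45958974 -0.02417035  0.051     ]
shift [-0.06, -0.026, 0.081] rot [0.618, 0.613, 1.476] rows t 2.1 r 11.4
shift [-0.06, -0.026, 0.081] rot [-0.614, 0.619, -1.488] rows t 2.1 r 11.5
```

step_arm(increments=[[[-0.01, -0.005, -0.01], [-0.05, 0.05, -0.13]], [[-0.02, -0.01, -0.01], [-0.1, 0.1, -0.26]], [[-0.03, -0.01, 0], [-0.16, 0.16, -0.38]], [[-0.03, -0.01, 0.01], [-0.21, 0.21, -0.51]], [[-0.03, -0.01, 0.02], [-0.26, 0.26, -0.63]]])

```text
time: 8.75
ee_pos: [0.4708, 0.0393, 0.1228]
eef_rot: [0.378, 0.894, -0.164, 0.177]
ft_force: [-1.2, -1.1, 0.4]
width: 0.0437
```

```bash
cat > wallL.py <<'E'
from h import *
psi=np.radians(-85.9);x=np.array([np.cos(psi),np.sin(psi),0]);y=np.cross([0,0,1],x)
o=np.array([.454,-.0035,.01]);gw=o+x*.021+y*.004+[0,0,.041];Rw=axes_to_R([0,0,-1],-y)
E
python3 - <<'E'
from bench import r
from wallL import *
st=r.read_state();brief(st);log(st)
go(st,gw+[0,0,.06],Rw)
E
```

```text
t 8.75 q [0.144, 0.135, -0.714, 2.047, 0.631, 1.156, -0.107] p [0.4708, 0.0393, 0.1228] F [-1.2, -1.1, 0.4] w 0.0437
x_t [-0.652, 0.617, -0.44] z_t [0.192, -0.427, -0.883] grasp [0.4671, 0.0474, 0.1396]
shift [-0.018, -0.045, 0.052] rot [-0.355, 0.356, -0.853] rows t 1.4 r 6.6
```

step_arm(increments=[[[-0.01, -0.02, 0], [-0.06, 0.06, -0.13]], [[-0.018, -0.045, 0.01], [-0.11, 0.11, -0.26]], [[-0.018, -0.045, 0.02], [-0.16, 0.16, -0.39]], [[-0.018, -0.045, 0.03], [-0.22, 0.22, -0.52]], [[-0.018, -0.045, 0.04], [-0.27, 0.27, -0.65]]])

```text
time: 9.25
ee_pos: [0.4558, -0.0206, 0.1022]
eef_rot: [0.131, 0.987, -0.067, 0.07]
ft_force: [-1.2, 0.4, -0.6]
width: 0.0438
```

Run:
```python
from bench import r
from wallL import *
st=r.read_state();brief(st);log(st)
go(st,gw+[0,0,.06],Rw)
```

```text
t 9.25 q [0.383, 0.021, -0.568, 2.11, 0.228, 0.934, 0.993] p [0.4558, -0.0206, 0.1022] F [-1.2, 0.4, -0.6] w 0.0438
x_t [-0.956, 0.25, -0.156] z_t [0.12, -0.15, -0.981] grasp [0.4535, -0.0178, 0.1208]
shift [-0.003, -0.001, 0.011] rot [-0.14, 0.136, -0.335] rows t 0.2 r 2.6
```

step_arm(increments=[[[-0.003, -0.001, 0.011], [-0.07, 0.07, -0.14]], [[-0.003, -0.001, 0.011], [-0.12, 0.12, -0.28]], [[-0.003, -0.001, 0.011], [-0.14, 0.136, -0.335]], [[-0.003, -0.001, 0.011], [-0.14, 0.136, -0.335]]])

```text
time: 9.65
ee_pos: [0.4591, -0.0264, 0.0905]
eef_rot: [-0.034, 0.999, 0.001, -0.001]
ft_force: [0.3, -0.7, -0.1]
width: 0.0431
```

Run:
```python
from bench import r
from wallL import *
st=r.read_state();brief(st);log(st)
go(st,gw,Rw)
W=r.camera("wrist");im=W["pixels"].copy()
for p in [(.017,-.035),(.025,-.035),(.017,.035),(.025,.035)]:
    cv2.circle(im,tuple(int(round(v)) for v in proj(W,o+x*p[0]+y*p[1]+[0,0,.055])),3,(0,0,255),1)
cv2.imwrite("pics/w2.png",im)
```

```text
t 9.65 q [0.462, 0.136, -0.529, 2.011, 0.079, 1.018, 1.535] p [0.4591, -0.0264, 0.0905] F [0.3, -0.7, -0.1] w 0.0431
x_t [-0.998, -0.068, 0.003] z_t [-0.003, 0.001, -1.0] grasp [0.4591, -0.0264, 0.1095]
shift [-0.001, 0.002, 0.059] rot [0.001, -0.003, -0.003] rows t 1.2 r 0.0
```

View pics/w2.png

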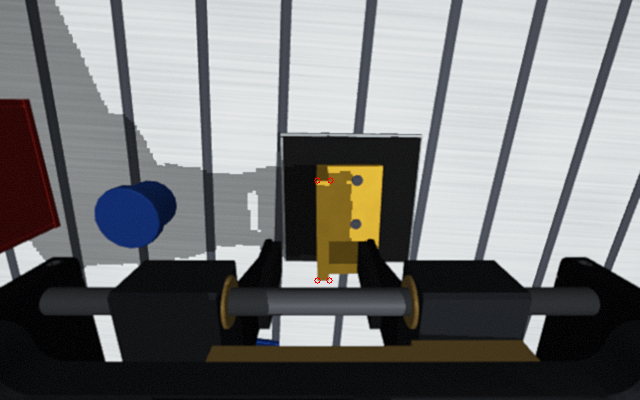

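step_arm(increments=[[[-0.001, 0.002, 0.02], [0, -0.003, -0.003]], [[-0.001, 0.002, 0.04], [0, -0.003, -0.003]], [[-0.001, 0.002, 0.053], [0, -0.003, -0.003]], [[-0.001, 0.002, 0.058], [0, -0.003, -0.003]], [[-0.001, 0.002, 0.059], [0, -0.003, -0.003]]])

```text
time: 10.2
ee_pos: [0.4593, -0.0233, 0.0313]
eef_rot: [-0.034, 0.999, 0.0, 0.0]
ft_force: [-0.3, -0.6, 0.0]
width: 0.0433
```

step_arm(increments=[[[0, 0, 0], [0, 0, 0]], [[0, 0, 0], [0, 0, 0]], [[0, 0, 0], [0, 0, 0]], [[0, 0, 0], [0, 0, 0]], [[0, 0, 0], [0, 0, 0]]], hand=1)

```text
time: 10.7
ee_pos: [0.4594, -0.0234, 0.0315]
eef_rot: [-0.034, 0.999, -0.0, 0.0]
ft_force: [0.0, 0.7, 0.4]
width: 0.0112
```

step_arm(increments=[[[0, 0, 0], [0, 0, 0]], [[0, 0, 0], [0, 0, 0]]])

```text
time: 10.9
ee_pos: [0.4594, -0.0235, 0.0315]
eef_rot: [-0.034, 0.999, -0.0, 0.0]
ft_force: [-0.3, -0.3, -0.1]
width: 0.0076
```

Run:
```python
from bench import r
from wallL import *
st=r.read_state();brief(st);log(st)
go(st,st["ee_pos"]+[0,0,.13],Rw,False)
```

```text
t 10.9 q [0.436, 0.227, -0.52, 2.061, 0.145, 0.887, 1.474] p [0.4594, -0.0235, 0.0315] F [-0.3, -0.3, -0.1] w 0.0076
x_t [-0.998, -0.068, -0.001] z_t [0.001, -0.0, -1.0] grasp [0.4594, -0.0234, 0.0505]
shift [-0.0, -0.0, -0.13] rot [-0.0, 0.001, -0.003] rows t 2.6 r 0.0
```

step_arm(increments=[[[0, 0, -0.02], [0, 0, 0]], [[0, 0, -0.06], [0, 0, 0]], [[0, 0, -0.1], [0, 0, 0]], [[0, 0, -0.13], [0, 0, 0]], [[0, 0, -0.13], [0, 0, 0]]])

```text
time: 11.4
ee_pos: [0.4615, -0.0234, 0.1654]
eef_rot: [-0.034, 0.999, -0.001, 0.004]
ft_force: [0.6, 0.3, -2.3]
width: 0.0076
```

```bash
cat > binL.py <<'E'
from h import *
ps=np.radians(-95.7);x=np.array([np.cos(ps),np.sin(ps),0]);y=np.cross([0,0,1],x)
c=np.array([.648,-.113,.005]);o=c-x*.010;gb=o+x*.021+y*.004+[0,0,.0405];Rb=axes_to_R([0,0,-1],-y)
E
python3 - <<'E'
from bench import r
from binL import *
st=r.read_state();brief(st);log(st)
print(gb,x,y);go(st,gb+[0,0,.12],Rb)
E
```

```text
t 11.4 q [0.481, 0.041, -0.536, 1.931, 0.025, 1.168, 1.575] p [0.4615, -0.0234, 0.1654] F [0.6, 0.3, -2.3] w 0.0076
x_t [-0.998, -0.069, -0.007] z_t [0.007, -0.001, -1.0] grasp [0.4613, -0.0234, 0.1844]
[ 0.65088771 -0.12434289  0.0455    ] [-0.09931975 -0.99505557  0.        ] [ 0.99505557 -0.09931975  0.        ]
shift [-0.182, -0.114, 0.02] rot [-0.001, 0.007, 0.168] rows t 4.3 r 1.1
```

step_arm(increments=[[[-0.03, -0.018, 0], [0, 0, 0.04]], [[-0.07, -0.044, 0], [0, 0, 0.08]], [[-0.11, -0.07, 0], [0, 0.003, 0.13]], [[-0.15, -0.094, 0], [0, 0.007, 0.168]], [[-0.175, -0.11, 0], [0, 0.007, 0.168]]])

```text
time: 11.9
ee_pos: [0.6449, -0.1231, 0.1641]
eef_rot: [0.051, 0.999, -0.001, -0.001]
ft_force: [-0.4, 0.0, -2.3]
width: 0.008
```

Run:
```python
from bench import r
from binL import *
st=r.read_state();brief(st);log(st)
go(st,gb+[0,0,.10],Rb)
```

```text
t 11.9 q [0.435, 0.473, -0.435, 1.425, 0.203, 1.29, 1.454] p [0.6449, -0.1231, 0.1641] F [-0.4, 0.0, -2.3] w 0.008
x_t [-0.995, 0.102, 0.002] z_t [-0.002, -0.001, -1.0] grasp [0.645, -0.123, 0.1831]
shift [-0.006, -0.001, 0.038] rot [-0.001, -0.002, -0.003] rows t 0.8 r 0.0
```

step_arm(increments=[[[-0.005, -0.001, 0.012], [0, -0.002, 0]], [[-0.006, -0.001, 0.025], [0, -0.002, 0]], [[-0.006, -0.001, 0.025], [0, -0.002, 0]]])

```text
time: 12.2
ee_pos: [0.6482, -0.1236, 0.1352]
eef_rot: [0.051, 0.999, -0.0, -0.003]
ft_force: [-0.8, -0.2, -2.4]
width: 0.0075
```

Run:
```python
from bench import r
from binL import *
st=r.read_state();brief(st);log(st)
go(st,gb+[0,0,.03],Rb)
cc=[r.camera("side"),r.camera("scene")]
gx=[proj(q,[.65,-.113,.08]) for q in cc]
cv2.imwrite("pics/p4.png",np.hstack([cv2.resize(q["pixels"][int(v)-40:int(v)+40,int(u)-40:int(u)+40],None,fx=5,fy=5,interpolation=cv2.INTER_CUBIC) for q,(u,v) in zip(cc,gx)]))
cv2.imwrite("pics/w4.png",r.camera("wrist")["pixels"])
```

```text
t 12.2 q [0.431, 0.505, -0.43, 1.443, 0.215, 1.247, 1.448] p [0.6482, -0.1236, 0.1352] F [-0.8, -0.2, -2.4] w 0.0075
x_t [-0.995, 0.101, 0.006] z_t [-0.006, 0.0, -1.0] grasp [0.6483, -0.1236, 0.1542]
shift [-0.003, -0.0, 0.079] rot [-0.001, -0.006, -0.002] rows t 1.6 r 0.0
```

View pics/p4.png

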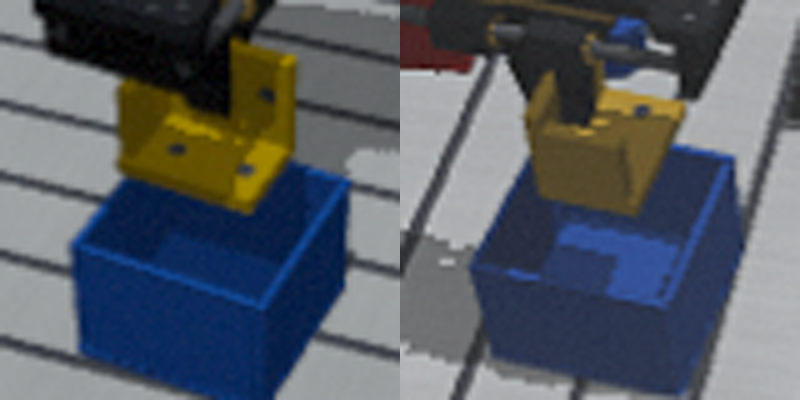

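View pics/w4.png

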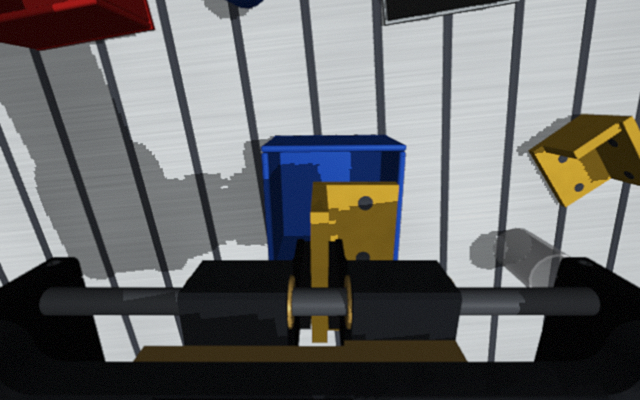

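step_arm(increments=[[[-0.003, 0, 0.02], [0, -0.006, -0.002]], [[-0.003, 0, 0.045], [0, -0.006, -0.002]], [[-0.003, 0, 0.065], [0, -0.006, -0.002]], [[-0.003, 0, 0.075], [0, -0.006, -0.002]], [[-0.003, 0, 0.079], [0, -0.006, -0.002]]])

```text
time: 12.85
ee_pos: [0.6527, -0.1242, 0.0603]
eef_rot: [0.05, 0.999, -0.001, 0.003]
ft_force: [-0.6, 0.8, -0.9]
width: 0.0077
```

Run:
```python
from bench import r
from binL import *
st=r.read_state();brief(st);log(st)
go(st,gb,Rb)
```

```text
t 12.85 q [0.422, 0.575, -0.415, 1.508, 0.25, 1.106, 1.426] p [0.6527, -0.1242, 0.0603] F [-0.6, 0.8, -0.9] w 0.0077
x_t [-0.995, 0.099, -0.005] z_t [0.005, -0.002, -1.0] grasp [0.6526, -0.1241, 0.0793]
shift [0.002, -0.0, 0.034] rot [-0.001, 0.005, 0.0] rows t 0.7 r 0.0
```

step_arm(increments=[[[0, 0, 0.012], [0, 0.002, 0]], [[0.001, 0, 0.022], [0, 0.004, 0]], [[0.002, 0, 0.029], [0, 0.005, 0]], [[0.002, 0, 0.031], [0, 0.005, 0]], [[0.002, 0, 0.031], [0, 0.005, 0]]])

```text
time: 13.35
ee_pos: [0.6507, -0.124, 0.0291]
eef_rot: [0.05, 0.999, -0.001, -0.0]
ft_force: [-0.6, 0.2, -2.1]
width: 0.0076
```

step_arm(increments=[[[0, 0, 0.001], [0, 0, 0]], [[0, 0, 0.002], [0, 0, 0]], [[0, 0, 0.003], [0, 0, 0]]])

```text
time: 13.65
ee_pos: [0.651, -0.1241, 0.0266]
eef_rot: [0.05, 0.999, -0.001, 0.0]
ft_force: [-5.5, 0.1, 11.0]
width: 0.0078
```

step_arm(increments=[[[0, 0, 0], [0, 0, 0]], [[0, 0, 0], [0, 0, 0]], [[0, 0, 0], [0, 0, 0]], [[0, 0, 0], [0, 0, 0]]], hand=0.5)

```text
time: 14.05
ee_pos: [0.6511, -0.1242, 0.0267]
eef_rot: [0.05, 0.999, -0.001, 0.0]
ft_force: [-0.6, -0.4, -0.6]
width: 0.0209
```

step_arm(increments=[[[0, 0, -0.02], [0, 0, 0]], [[0, 0, -0.06], [0, 0, 0]], [[0, 0, -0.1], [0, 0, 0]], [[0, 0, -0.15], [0, 0, 0]], [[0, 0, -0.18], [0, 0, 0]]])

```text
time: 14.55
ee_pos: [0.6519, -0.1237, 0.211]
eef_rot: [0.05, 0.999, -0.001, 0.002]
ft_force: [1.7, 1.2, 0.5]
width: 0.0214
```

Run:
```python
from bench import r
from binL import *
st=r.read_state();brief(st);log(st)
cc=[r.camera("side"),r.camera("scene")]
gx=[proj(q,[.65,-.113,.04]) for q in cc]
cv2.imwrite("pics/p5.png",np.hstack([cv2.resize(q["pixels"][int(v)-40:int(v)+40,int(u)-40:int(u)+40],None,fx=5,fy=5,interpolation=cv2.INTER_CUBIC) for q,(u,v) in zip(cc,gx)]))
```

```text
t 14.55 q [0.431, 0.455, -0.439, 1.35, 0.194, 1.373, 1.466] p [0.6519, -0.1237, 0.211] F [1.7, 1.2, 0.5] w 0.0214
x_t [-0.995, 0.099, -0.005] z_t [0.005, -0.002, -1.0] grasp [0.6518, -0.1237, 0.23]
```

View pics/p5.png

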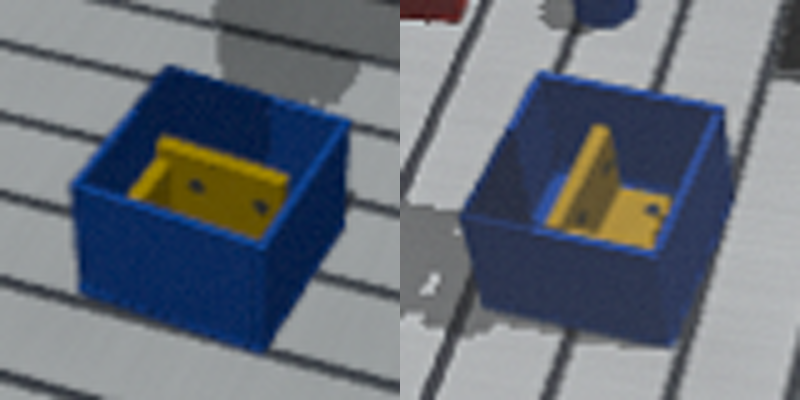

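```bash
cat > right.py <<'E'
from h import *
O=np.array([.6298,.1432,.025]);a=np.radians(32)
Y=np.array([np.cos(a),np.sin(a),0]);X=np.array([0,0,-1.]);Z=np.cross(X,Y)
def pt(x,y,z): return O+X*x+Y*y+Z*z
E
python3 - <<'E'
from bench import r
from right import *
st=r.read_state()
g=pt(-.007,-.031,.030);print(g)
go(st,g+[0,0,.12],axes_to_R(X,-Z))
E
```

```text
[0.61940809 0.10133106 0.032     ]
shift [0.057, 0.221, 0.079] rot [0.002, 0.01, 0.913] rows t 4.8 r 6.1
```

step_arm(increments=[[[0.01, 0.04, 0], [0, 0, 0.14]], [[0.02, 0.09, 0], [0, 0.005, 0.28]], [[0.035, 0.135, 0.01], [0, 0.01, 0.42]], [[0.047, 0.18, 0.03], [0, 0.01, 0.56]], [[0.055, 0.21, 0.05], [0, 0.01, 0.7]]], hand=-0.2)

```text
time: 15.15
ee_pos: [0.6187, 0.0944, 0.1606]
eef_rot: [0.39, 0.921, 0.001, -0.0]
ft_force: [0.0, -0.2, -0.4]
width: 0.0499
```

Run:
```python
from bench import r
from right import *
st=r.read_state();brief(st);log(st)
g=pt(-.007,-.031,.030)
go(st,g+[0,0,.08],axes_to_R(X,-Z))
```

```text
t 15.15 q [0.101, 0.405, -0.419, 1.522, 0.167, 1.25, 0.428] p [0.6187, 0.0944, 0.1606] F [0.0, -0.2, -0.4] w 0.0499
x_t [-0.695, 0.719, 0.002] z_t [0.0, 0.002, -1.0] grasp [0.6187, 0.0944, 0.1796]
shift [0.004, 0.005, 0.068] rot [0.002, -0.002, 0.21] rows t 1.4 r 1.4
```

step_arm(increments=[[[0.004, 0.005, 0.02], [0, 0, 0.14]], [[0.004, 0.005, 0.045], [0.002, -0.002, 0.21]], [[0.004, 0.005, 0.065], [0.002, -0.002, 0.21]], [[0.004, 0.005, 0.068], [0.002, -0.002, 0.21]]])

```text
time: 15.55
ee_pos: [0.6174, 0.1006, 0.0892]
eef_rot: [0.484, 0.875, -0.002, -0.002]
ft_force: [-0.6, 0.1, -0.6]
width: 0.052
```

Run:
```python
from bench import r
from right import *
st=r.read_state();brief(st);log(st)
g=pt(-.007,-.031,.030)
go(st,g,axes_to_R(X,-Z))
W=r.camera("wrist")
im=W["pixels"].copy()
for P in [pt(-.021,-.027,.046),pt(-.021,-.035,.046),pt(-.025,-.035,0),pt(-.025,.035,0),pt(.017,.035,.055)]:
    cv2.circle(im,tuple(int(round(v)) for v in proj(W,P)),3,(0,0,255),1)
cv2.imwrite("pics/w5.png",im)
```

```text
t 15.55 q [0.057, 0.468, -0.377, 1.59, 0.185, 1.125, 0.196] p [0.6174, 0.1006, 0.0892] F [-0.6, 0.1, -0.6] w 0.052
x_t [-0.531, 0.848, 0.002] z_t [-0.005, -0.001, -1.0] grasp [0.6175, 0.1007, 0.1082]
shift [-0.001, 0.002, 0.076] rot [-0.005, -0.002, 0.001] rows t 1.5 r 0.0
```

View pics/w5.png

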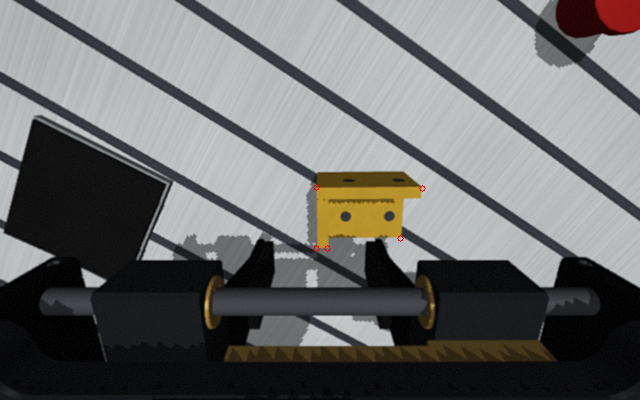

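Marks coincide with the bracket's corners ((317,187), (422,188), (317–328,248)), so the ear is centred between the fingers. I'm descending.

step_arm(increments=[[[-0.001, 0.002, 0.025], [-0.005, -0.002, 0]], [[-0.001, 0.002, 0.05], [-0.005, -0.002, 0]], [[-0.001, 0.002, 0.068], [-0.005, -0.002, 0]], [[-0.001, 0.002, 0.075], [-0.005, -0.002, 0]], [[-0.001, 0.002, 0.076], [-0.005, -0.002, 0]]])

```text
time: 16.1
ee_pos: [0.6201, 0.1007, 0.0145]
eef_rot: [0.484, 0.875, 0.0, 0.0]
ft_force: [-0.1, 0.0, 0.1]
width: 0.0525
```

step_arm(increments=[[[0, 0, 0], [0, 0, 0]], [[0, 0, 0], [0, 0, 0]], [[0, 0, 0], [0, 0, 0]], [[0, 0, 0], [0, 0, 0]], [[0, 0, 0], [0, 0, 0]]], hand=1)

```text
time: 16.6
ee_pos: [0.6203, 0.1007, 0.0149]
eef_rot: [0.484, 0.875, 0.0, 0.001]
ft_force: [-0.3, 0.6, -0.1]
width: 0.0205
```

step_arm(increments=[[[0, 0, 0], [0, 0, 0]], [[0, 0, 0], [0, 0, 0]], [[0, 0, 0], [0, 0, 0]], [[0, 0, 0], [0, 0, 0]]])

```text
time: 17.0
ee_pos: [0.6203, 0.1007, 0.015]
eef_rot: [0.484, 0.875, 0.0, 0.001]
ft_force: [-0.6, -0.8, 1.9]
width: 0.0079
```

Run:
```python
from bench import r
from right import *
st=r.read_state();brief(st);log(st)
```

```text
t 17.0 q [0.044, 0.553, -0.359, 1.639, 0.223, 0.989, 0.17] p [0.6203, 0.1007, 0.015] F [-0.6, -0.8, 1.9] w 0.0079
x_t [-0.531, 0.848, -0.001] z_t [0.002, 0.0, -1.0] grasp [0.6203, 0.1007, 0.034]
```

step_arm(increments=[[[0, 0, -0.02], [0, 0, 0]], [[0, 0, -0.045], [0, 0, 0]], [[0.01, -0.01, -0.06], [0, 0, 0]], [[0.035, -0.035, -0.06], [0, 0, 0]], [[0.055, -0.055, -0.06], [0, 0, 0]]])

```text
time: 17.5
ee_pos: [0.543, 0.1185, 0.0748]
eef_rot: [0.485, 0.875, 0.0, 0.001]
ft_force: [-0.5, 0.3, -2.0]
width: 0.008
```

Run:
```python
from bench import r
from right import *
st=r.read_state();brief(st);log(st)
p=np.array([.6203,.1007,.034])+.06*(-Z)-.06*Y
print(p);go(st,p,axes_to_R(X,-Z))
cv2.imwrite("pics/s6.png",r.camera("side")["pixels"][150:])
```

```text
t 17.5 q [0.054, 0.344, -0.412, 1.796, 0.158, 1.032, 0.142] p [0.543, 0.1185, 0.0748] F [-0.5, 0.3, -2.0] w 0.008
x_t [-0.531, 0.848, -0.001] z_t [0.001, 0.0, -1.0] grasp [0.543, 0.1185, 0.0938]
[0.53762196 0.11978773 0.034     ]
shift [0.004, -0.004, 0.06] rot [0.001, 0.001, 0.001] rows t 1.2 r 0.0
```

View pics/s6.png

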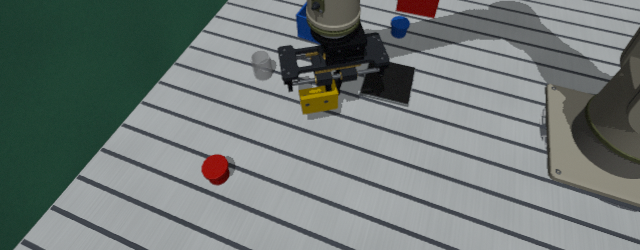

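step_arm(increments=[[[0.004, -0.004, 0.02], [0, 0, 0]], [[0.004, -0.004, 0.04], [0, 0, 0]], [[0.004, -0.004, 0.054], [0, 0, 0]], [[0.004, -0.004, 0.058], [0, 0, 0]], [[0.004, -0.004, 0.059], [0, 0, 0]]])

```text
time: 18.05
ee_pos: [0.5328, 0.1212, 0.0151]
eef_rot: [0.483, 0.875, -0.001, -0.001]
ft_force: [-1.2, 0.1, -0.2]
width: 0.0076
```

step_arm(increments=[[[0, 0, 0.001], [0, 0, 0]], [[0, 0, 0.002], [0, 0, 0]]])

```text
time: 18.25
ee_pos: [0.5331, 0.1212, 0.0148]
eef_rot: [0.483, 0.875, -0.001, -0.001]
ft_force: [-13.9, -4.3, 28.9]
width: 0.0077
```

step_arm(increments=[[[0, 0, -0.001], [0, 0, 0]], [[0, 0, -0.001], [0, 0, 0]], [[0, 0, -0.001], [0, 0, 0]], [[0, 0, -0.001], [0, 0, 0]], [[0, 0, -0.001], [0, 0, 0]]], hand=0.2)

```text
time: 18.75
ee_pos: [0.5331, 0.1213, 0.0157]
eef_rot: [0.483, 0.875, -0.001, -0.001]
ft_force: [0.1, -0.0, 0.2]
width: 0.0329
```

Run:
```python
from bench import r
from right import *
st=r.read_state();brief(st);log(st)
g=st["ee_pos"]-.019*R.from_quat(st["eef_rot"]).as_matrix()[:,2]
for th in (15,30,45):
    t=np.radians(th);ap=X*np.cos(t)-Z*np.sin(t)
    go(st,g+Z*.004*th/45+[0,0,.0],axes_to_R(ap,-Z))
```

```text
t 18.75 q [0.034, 0.41, -0.4, 1.854, 0.196, 0.92, 0.105] p [0.5331, 0.1213, 0.0157] F [0.1, -0.0, 0.2] w 0.0329
x_t [-0.533, 0.846, 0.001] z_t [-0.004, -0.001, -1.0] grasp [0.5332, 0.1213, 0.0347]
shift [0.004, 0.0, -0.001] rot [-0.004, 0.261, 0.003] rows t 0.1 r 1.7
shift [0.007, 0.0, -0.003] rot [-0.004, 0.523, 0.002] rows t 0.1 r 3.5
shift [0.009, 0.0, -0.006] rot [-0.005, 0.784, 0.002] rows t 0.2 r 5.2
```

step_arm(increments=[[[0.002, 0, -0.001], [0, 0.13, 0]], [[0.004, 0, -0.002], [-0.002, 0.26, 0]], [[0.006, 0, -0.003], [-0.004, 0.39, 0]], [[0.007, 0, -0.004], [-0.004, 0.52, 0]], [[0.008, 0, -0.006], [-0.005, 0.65, 0]]])

```text
time: 19.25
ee_pos: [0.5297, 0.1275, 0.0224]
eef_rot: [0.458, 0.828, 0.157, -0.281]
ft_force: [0.3, 0.4, -0.8]
width: 0.0347
```

Run:
```python
from bench import r
from right import *
st=r.read_state();brief(st);log(st)
g=np.array([.5332,.1213,.0347])
t=np.radians(45);ap=X*np.cos(t)-Z*np.sin(t)
go(st,g+Z*.004,axes_to_R(ap,-Z))
cc=[r.camera("side"),r.camera("wrist")]
u,v=map(int,proj(cc[0],[.54,.12,.03]))
cv2.imwrite("pics/g6.png",np.hstack([cv2.resize(cc[0]["pixels"][v-30:v+30,u-30:u+30],(400,400),interpolation=cv2.INTER_CUBIC),cc[1]["pixels"][:,120:520]]))
```

```text
t 19.25 q [0.398, 0.709, -0.515, 1.604, -0.255, 1.24, 0.622] p [0.5297, 0.1275, 0.0224] F [0.3, 0.4, -0.8] w 0.0347
x_t [-0.422, 0.671, 0.61] z_t [-0.321, 0.518, -0.793] grasp [0.5359, 0.1176, 0.0374]
shift [0.001, -0.0, 0.002] rot [0.002, 0.13, 0.002] rows t 0.1 r 0.9
```

View pics/g6.png

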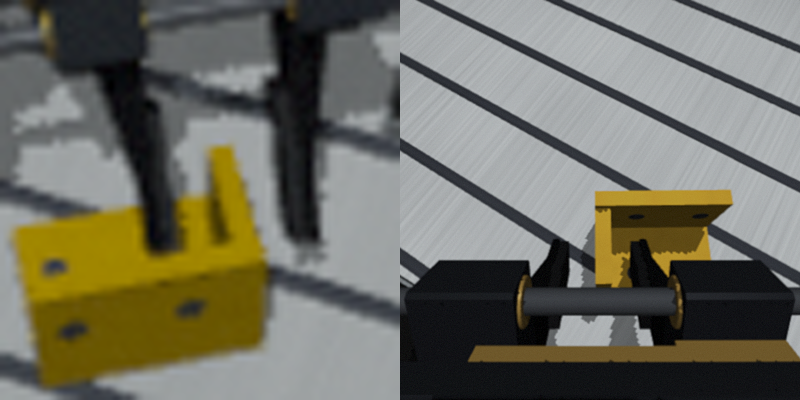

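Bracket flat and undisturbed, with the ear (crop 220,195) between the fingers. I'm finishing the lean and closing.

step_arm(increments=[[[0.001, 0, 0.002], [0, 0.13, 0]], [[0.001, 0, 0.002], [0, 0.13, 0]]])

```text
time: 19.55
ee_pos: [0.5274, 0.1248, 0.0153]
eef_rot: [0.452, 0.805, 0.185, -0.337]
ft_force: [-1.1, 0.0, 1.8]
width: 0.0347
```

step_arm(increments=[[[0, 0, 0], [0, 0, 0]], [[0, 0, 0], [0, 0, 0]], [[0, 0, 0], [0, 0, 0]], [[0, 0, 0], [0, 0, 0]], [[0, 0, 0], [0, 0, 0]]], hand=1)

```text
time: 20.05
ee_pos: [0.5278, 0.1253, 0.0162]
eef_rot: [0.452, 0.805, 0.185, -0.336]
ft_force: [1.0, 1.2, 4.0]
width: 0.0075
```

Run:
```python
from bench import r
from right import *
st=r.read_state();brief(st);log(st)
```

```text
t 20.05 q [0.438, 0.801, -0.521, 1.548, -0.303, 1.316, 0.668] p [0.5278, 0.1253, 0.0162] F [1.0, 1.2, 4.0] w 0.0075
x_t [-0.366, 0.603, 0.709] z_t [-0.374, 0.602, -0.706] grasp [0.5349, 0.1138, 0.0296]
```

step_arm(increments=[[[0.03, 0, -0.03], [0, 0, 0]], [[0.06, 0, -0.06], [0, 0, 0]], [[0.09, 0, -0.09], [0, 0, 0]], [[0.09, 0, -0.09], [0, 0, 0]]])

```text
time: 20.45
ee_pos: [0.5308, 0.1259, 0.1488]
eef_rot: [0.451, 0.807, 0.187, -0.332]
ft_force: [-0.1, 0.1, -2.5]
width: 0.0079
```

```bash
cat > plateR.py <<'E'
from h import *
psi=np.radians(-86); x=np.array([np.cos(psi),np.sin(psi),0]); up=np.array([0,0,1.])
ap=(x-up)/2**.5; Rt=axes_to_R(ap,-(x+up)); y=np.cross(up,x)
P=np.array([.463,-.003,.01]); tgt=P+x*(-.005)-y*.031+up*.038
E
python3 - <<'E'
from bench import r
from plateR import *
st=r.read_state();brief(st);log(st)
go(st,tgt+[0,0,.1],Rt)
c=r.camera("wrist");D=r.camera("side")
cv2.imwrite("pics/g7.png",np.vstack([D["pixels"][150:],c["pixels"][100:]]))
E
```

```text
t 20.45 q [0.463, 0.629, -0.562, 1.5, -0.36, 1.494, 0.581] p [0.5308, 0.1259, 0.1488] F [-0.1, 0.1, -2.5] w 0.0079
x_t [-0.372, 0.604, 0.705] z_t [-0.368, 0.601, -0.709] grasp [0.5378, 0.1145, 0.1622]
shift [-0.058, -0.157, -0.038] rot [0.002, -1.535, 0.533] rows t 3.4 r 10.8
```

View pics/g7.png

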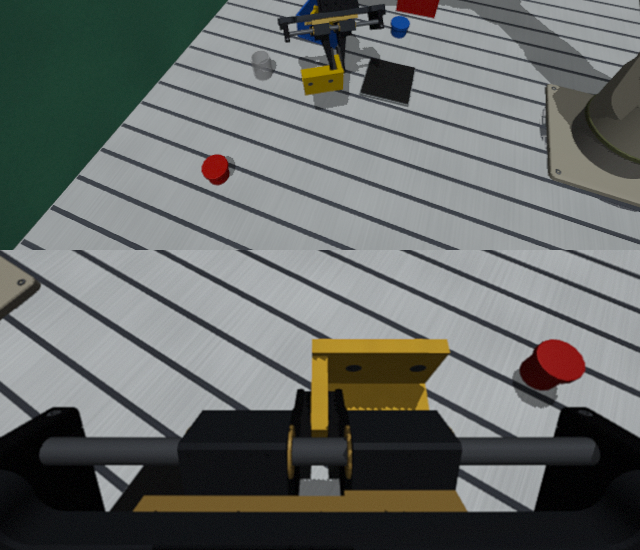

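step_arm(increments=[[[-0.005, -0.014, -0.004], [0, -0.13, 0.045]], [[-0.011, -0.029, -0.007], [0, -0.26, 0.09]], [[-0.016, -0.044, -0.011], [0, -0.39, 0.135]], [[-0.021, -0.058, -0.014], [0, -0.52, 0.18]], [[-0.026, -0.072, -0.018], [0, -0.65, 0.225]]])

```text
time: 21.05
ee_pos: [0.4827, 0.0597, 0.1374]
eef_rot: [0.574, 0.815, -0.009, -0.077]
ft_force: [-0.1, -0.3, -1.9]
width: 0.0077
```

Run:
```python
from bench import r
from plateR import *
st=r.read_state();brief(st);log(st)
go(st,tgt+[0,0,.1],Rt)
```

```text
t 21.05 q [0.284, 0.236, -0.488, 1.799, 0.011, 1.252, 0.141] p [0.4827, 0.0597, 0.1374] F [-0.1, -0.3, -1.9] w 0.0077
x_t [-0.329, 0.937, 0.116] z_t [-0.136, 0.074, -0.988] grasp [0.4853, 0.0583, 0.1561]
shift [-0.053, -0.071, 0.004] rot [-0.005, -0.881, 0.308] rows t 1.8 r 6.2
```

step_arm(increments=[[[-0.008, -0.011, -0.002], [0, -0.13, 0.045]], [[-0.016, -0.022, -0.004], [0, -0.26, 0.09]], [[-0.024, -0.033, -0.004], [0, -0.39, 0.135]], [[-0.031, -0.042, -0.003], [-0.002, -0.52, 0.18]], [[-0.039, -0.052, -0.002], [-0.003, -0.65, 0.225]]])

```text
time: 21.55
ee_pos: [0.4467, 0.0049, 0.1397]
eef_rot: [0.627, 0.728, -0.199, 0.192]
ft_force: [-1.2, 0.1, -2.8]
width: 0.0077
```

Run:
```python
from bench import r
from plateR import *
st=r.read_state();brief(st);log(st)
go(st,tgt+[0,0,.06],Rt)
```

```text
t 21.55 q [-0.016, 0.179, -0.529, 1.978, 0.592, 1.351, -0.636] p [0.4467, 0.0049, 0.1397] F [-1.2, 0.1, -2.8] w 0.0077
x_t [-0.14, 0.837, -0.529] z_t [0.029, -0.531, -0.847] grasp [0.4462, 0.015, 0.1558]
shift [0.01, -0.014, 0.048] rot [0.001, -0.225, 0.082] rows t 1.0 r 1.6
```

step_arm(increments=[[[0.005, -0.007, 0.02], [0, -0.12, 0.04]], [[0.01, -0.014, 0.04], [0.001, -0.225, 0.08]], [[0.01, -0.014, 0.048], [0.001, -0.225, 0.082]], [[0.01, -0.014, 0.048], [0.001, -0.225, 0.082]]])

```text
time: 21.95
ee_pos: [0.4318, -0.0148, 0.0926]
eef_rot: [0.629, 0.677, -0.262, 0.278]
ft_force: [0.5, -0.4, -1.7]
width: 0.0076
```

Run:
```python
from bench import r
from plateR import *
st=r.read_state();brief(st);log(st)
go(st,tgt+[0,0,.005],Rt)
c=r.camera("scene");u,v=map(int,proj(c,[.46,0,.06]))
cv2.imwrite("pics/p8.png",cv2.resize(c["pixels"][v-40:v+40,u-40:u+40],None,fx=6,fy=6,interpolation=cv2.INTER_CUBIC))
```

```text
t 21.95 q [-0.137, 0.338, -0.519, 2.043, 0.792, 1.426, -0.979] p [0.4318, -0.0148, 0.0926] F [0.5, -0.4, -1.7] w 0.0076
x_t [-0.054, 0.706, -0.706] z_t [0.046, -0.705, -0.708] grasp [0.4309, -0.0014, 0.1061]
shift [0.038, 0.001, 0.037] rot [-0.004, -0.002, 0.005] rows t 1.1 r 0.0
```

View pics/p8.png

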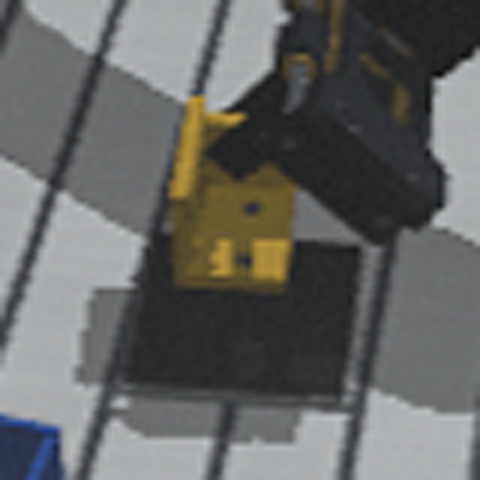

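step_arm(increments=[[[0.011, 0, 0.011], [0, 0, 0]], [[0.023, 0, 0.023], [0, 0, 0]], [[0.032, 0.001, 0.032], [-0.003, 0, 0.004]], [[0.036, 0.001, 0.036], [-0.004, -0.002, 0.005]], [[0.037, 0.001, 0.037], [-0.004, -0.002, 0.005]]])

```text
time: 22.5
ee_pos: [0.4335, -0.0147, 0.0413]
eef_rot: [0.631, 0.675, -0.26, 0.281]
ft_force: [0.1, -0.4, -2.2]
width: 0.0079
```

step_arm(increments=[[[0.001, 0, 0.001], [0, 0, 0]], [[0.002, 0, 0.001], [0, 0, 0]], [[0.002, 0, 0.001], [0, 0, 0]]])

```text
time: 22.8
ee_pos: [0.4337, -0.0138, 0.0395]
eef_rot: [0.631, 0.675, -0.26, 0.281]
ft_force: [0.7, 1.2, -2.1]
width: 0.0075
```

Run:
```python
from bench import r
from plateR import *
st=r.read_state();brief(st);log(st)
go(st,tgt,Rt)
```

```text
t 22.8 q [-0.16, 0.443, -0.5, 2.058, 0.852, 1.364, -1.086] p [0.4337, -0.0138, 0.0395] F [0.7, 1.2, -2.1] w 0.0075
x_t [-0.046, 0.706, -0.707] z_t [0.051, -0.705, -0.708] grasp [0.4328, -0.0004, 0.0529]
shift [0.004, -0.001, 0.003] rot [0.002, -0.001, -0.004] rows t 0.1 r 0.0
```

step_arm(increments=[[[0.001, 0, 0.001], [0, 0, 0]], [[0.002, 0, 0.002], [0, 0, 0]], [[0.003, 0, 0.002], [0, 0, 0]]])

```text
time: 23.1
ee_pos: [0.4336, -0.0131, 0.0359]
eef_rot: [0.631, 0.675, -0.26, 0.281]
ft_force: [0.7, -0.4, -1.5]
width: 0.0074
```

step_arm(increments=[[[0.001, 0, 0.001], [0, 0, 0]], [[0.002, 0, 0.001], [0, 0, 0]]])

```text
time: 23.3
ee_pos: [0.4338, -0.013, 0.0356]
eef_rot: [0.631, 0.674, -0.261, 0.282]
ft_force: [-5.2, 0.1, 21.8]
width: 0.0076
```

step_arm(increments=[[[-0.001, 0, -0.001], [0, 0, 0]], [[-0.001, 0, -0.001], [0, 0, 0]], [[-0.001, 0, -0.001], [0, 0, 0]], [[-0.001, 0, -0.001], [0, 0, 0]], [[-0.001, 0, -0.001], [0, 0, 0]]], hand=0)

```text
time: 23.8
ee_pos: [0.4337, -0.013, 0.0369]
eef_rot: [0.631, 0.674, -0.261, 0.282]
ft_force: [0.2, 0.0, -0.5]
width: 0.0391
```

step_arm(increments=[[[0, 0, -0.02], [0, 0, 0]], [[0, 0, -0.06], [0, 0, 0]], [[0, 0, -0.1], [0, 0, 0]], [[0, 0, -0.12], [0, 0, 0]], [[0, 0, -0.12], [0, 0, 0]]])

```text
time: 24.3
ee_pos: [0.4284, 0.0745, 0.1228]
eef_rot: [0.631, 0.675, -0.259, 0.282]
ft_force: [-0.1, -0.4, -0.2]
width: 0.0433
```

Run:
```python
from bench import r
from plateR import *
st=r.read_state();brief(st);log(st)
c=r.camera("scene")
cv2.imwrite("pics/p9.png",cv2.resize(c["pixels"][118:198,290:370],None,fx=6,fy=6,interpolation=cv2.INTER_CUBIC))
```

```text
t 24.3 q [-0.254, 0.384, -0.576, 1.914, 0.728, 1.574, -1.05] p [0.4284, 0.0745, 0.1228] F [-0.1, -0.4, -0.2] w 0.0433
x_t [-0.045, 0.705, -0.708] z_t [0.055, -0.706, -0.707] grasp [0.4273, 0.0879, 0.1362]
```

View pics/p9.png

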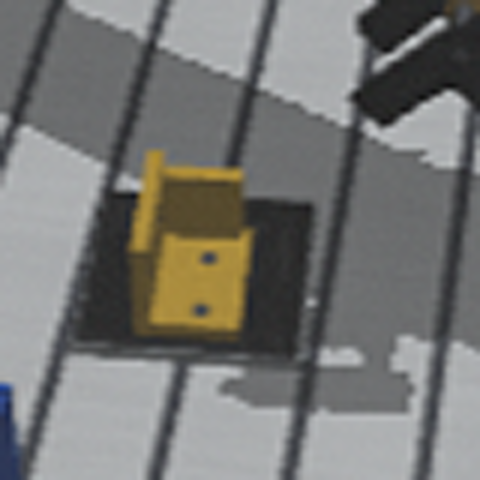

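Run:
```python
from bench import r
from plateR import *
import pickle
S,_=pickle.load(open("cams0.pkl","rb"))
for u,v,z in[(147,152,.065),(163,152,.065),(132,249,.065),(151,249,.065),(134,332,.010),(240,332,.018),(253,232,.018)]:
    print((u,v),plane(S,290+u/6-.42,118+v/6-.42,z))
x=np.array([np.cos(psi),np.sin(psi),0]);y=np.cross([0,0,1],x)
o=np.array([.4328,.0004,0])-x*(-.005)+y*.031;o[2]=.01;print("origin from arm",o)
for p in[(.025,-.035,.055),(.025,.035,.055)]: print(o+x*p[0]+y*p[1]+[0,0,p[2]])
```

```text
(147, 152) [ 0.43415117 -0.03021082  0.065     ]
(163, 152) [ 0.43298193 -0.02263455  0.065     ]
(132, 249) [ 0.50174529 -0.02439533  0.065     ]
(151, 249) [ 0.500401   -0.01578117  0.065     ]
(134, 332) [ 0.50102086 -0.0256355   0.01      ]
(240, 332) [0.50095828 0.02552461 0.018     ]
(253, 232) [0.43171413 0.02085905 0.018     ]
origin from arm [ 0.46407327 -0.00242537  0.01      ]
[ 0.43090244 -0.02980595  0.065     ]
[ 0.50073192 -0.02492299  0.065     ]
```

```bash
cat > wallR.py <<'E'
from h import *
psi=np.radians(-85.8);x=np.array([np.cos(psi),np.sin(psi),0]);y=np.cross([0,0,1],x)
o=np.array([.4645,-.0018,.01]);gw=o+x*.021-y*.004+[0,0,.041];Rw=axes_to_R([0,0,-1],y)
E
python3 - <<'E'
from bench import r
from wallR import *
st=r.read_state()
go(st,gw+[0,0,.06],Rw)
E
```

```text
shift [-0.048, 0.027, 0.09] rot [0.618, 0.613, 1.475] rows t 2.1 r 11.4
```

step_arm(increments=[[[-0.01, 0.005, -0.01], [0.05, 0.05, 0.13]], [[-0.02, 0.01, -0.01], [0.1, 0.1, 0.26]], [[-0.03, 0.01, 0], [0.16, 0.16, 0.38]], [[-0.03, 0.01, 0.01], [0.21, 0.21, 0.51]], [[-0.03, 0.01, 0.02], [0.26, 0.26, 0.63]]])

```text
time: 24.85
ee_pos: [0.44, 0.0359, 0.1276]
eef_rot: [0.868, 0.435, -0.162, 0.177]
ft_force: [-0.5, -0.3, -0.4]
width: 0.0434
```

Run:
```python
from bench import r
from wallR import *
st=r.read_state();brief(st);log(st)
go(st,gw+[0,0,.06],Rw)
```

```text
t 24.85 q [-0.055, 0.266, -0.464, 1.87, 0.453, 1.421, -1.325] p [0.44, 0.0359, 0.1276] F [-0.5, -0.3, -0.4] w 0.0434
x_t [0.569, 0.698, -0.434] z_t [-0.127, -0.448, -0.885] grasp [0.4424, 0.0444, 0.1444]
shift [-0.013, 0.045, 0.055] rot [0.356, 0.35, 0.838] rows t 1.4 r 6.5
```

step_arm(increments=[[[-0.008, 0.02, 0], [0.06, 0.06, 0.13]], [[-0.012, 0.04, 0.01], [0.11, 0.11, 0.26]], [[-0.013, 0.045, 0.02], [0.16, 0.16, 0.39]], [[-0.013, 0.045, 0.03], [0.22, 0.22, 0.52]], [[-0.013, 0.045, 0.04], [0.27, 0.27, 0.65]]])

```text
time: 25.35
ee_pos: [0.4634, -0.0186, 0.1038]
eef_rot: [0.99, 0.132, -0.039, 0.045]
ft_force: [0.3, -0.2, -0.7]
width: 0.0437
```

Run:
```python
from bench import r
from wallR import *
st=r.read_state();brief(st);log(st)
go(st,gw+[0,0,.06],Rw)
```

```text
t 25.35 q [0.177, 0.159, -0.327, 1.949, 0.155, 1.127, -1.527] p [0.4634, -0.0186, 0.1038] F [0.3, -0.2, -0.7] w 0.0437
x_t [0.962, 0.257, -0.089] z_t [-0.065, -0.1, -0.993] grasp [0.4647, -0.0167, 0.1227]
shift [-0.001, 0.003, 0.012] rot [0.088, 0.081, 0.191] rows t 0.3 r 1.5
```

step_arm(increments=[[[-0.001, 0.003, 0.012], [0.06, 0.06, 0.12]], [[-0.001, 0.003, 0.012], [0.088, 0.081, 0.191]], [[-0.001, 0.003, 0.012], [0.088, 0.081, 0.191]]])

```text
time: 25.65
ee_pos: [0.4606, -0.0258, 0.0907]
eef_rot: [0.999, 0.033, -0.001, 0.0]
ft_force: [-0.6, -1.0, -0.3]
width: 0.044
```

Run:
```python
from bench import r
from wallR import *
st=r.read_state();brief(st);log(st)
go(st,gw,Rw)
W=r.camera("wrist");im=W["pixels"].copy()
for p in [(.017,-.035),(.025,-.035),(.017,.035),(.025,.035)]:
    cv2.circle(im,tuple(int(round(v)) for v in proj(W,o+x*p[0]+y*p[1]+[0,0,.055])),3,(0,0,255),1)
cv2.imwrite("pics/w9.png",im)
```

```text
t 25.65 q [0.238, 0.118, -0.295, 2.018, 0.04, 1.013, -1.58] p [0.4606, -0.0258, 0.0907] F [-0.6, -1.0, -0.3] w 0.044
x_t [0.998, 0.067, -0.003] z_t [-0.003, -0.0, -1.0] grasp [0.4606, -0.0258, 0.1097]
shift [0.002, -0.003, 0.059] rot [0.0, 0.003, -0.006] rows t 1.2 r 0.0
```

View pics/w9.png

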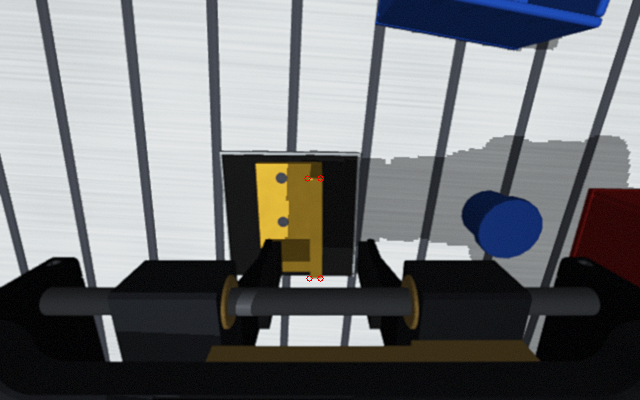

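The wall (right edge col 322, mark 320) lies between the fingers; descending.

step_arm(increments=[[[0.002, -0.002, 0.02], [0, 0.003, -0.006]], [[0.002, -0.002, 0.04], [0, 0.003, -0.006]], [[0.002, -0.002, 0.053], [0, 0.003, -0.006]], [[0.002, -0.002, 0.058], [0, 0.003, -0.006]], [[0.002, -0.002, 0.059], [0, 0.003, -0.006]]])

```text
time: 26.2
ee_pos: [0.4628, -0.0223, 0.0318]
eef_rot: [0.999, 0.039, -0.0, 0.0]
ft_force: [0.7, 0.4, 1.9]
width: 0.0434
```

step_arm(increments=[[[0, 0, 0], [0, 0, 0]], [[0, 0, 0], [0, 0, 0]], [[0, 0, 0], [0, 0, 0]], [[0, 0, 0], [0, 0, 0]], [[0, 0, 0], [0, 0, 0]]], hand=1)

```text
time: 26.7
ee_pos: [0.4629, -0.0224, 0.032]
eef_rot: [0.999, 0.039, -0.0, 0.0]
ft_force: [-0.9, -1.1, 0.1]
width: 0.0113
```

step_arm(increments=[[[0, 0, 0], [0, 0, 0]], [[0, 0, 0], [0, 0, 0]]])

```text
time: 26.9
ee_pos: [0.4629, -0.0224, 0.032]
eef_rot: [0.999, 0.039, -0.0, 0.001]
ft_force: [0.6, -0.1, 0.2]
width: 0.0075
```

step_arm(increments=[[[0, 0, -0.02], [0, 0, 0]], [[0, 0, -0.06], [0, 0, 0]], [[0, 0, -0.1], [0, 0, 0]], [[0, 0, -0.13], [0, 0, 0]], [[0, 0, -0.13], [0, 0, 0]]])

```text
time: 27.4
ee_pos: [0.4651, -0.0223, 0.166]
eef_rot: [0.999, 0.039, 0.003, 0.001]
ft_force: [-0.5, -0.1, -1.8]
width: 0.008
```

```bash
cat > binR.py <<'E'
from h import *
ps=np.radians(-86);x=np.array([np.cos(ps),np.sin(ps),0]);y=np.cross([0,0,1],x)
c=np.array([.443,-.305,.005]);o=c-x*.010;gb=o+x*.021-y*.004+[0,0,.0405];Rb=axes_to_R([0,0,-1],y)
E
python3 - <<'E'
from bench import r
from binR import *
st=r.read_state();brief(st);log(st)
print(gb);go(st,gb+[0,0,.12],Rb)
E
```

```text
t 27.4 q [0.243, 0.035, -0.299, 1.932, 0.013, 1.17, -1.553] p [0.4651, -0.0223, 0.166] F [-0.5, -0.1, -1.8] w 0.008
x_t [0.997, 0.079, 0.006] z_t [0.007, -0.002, -1.0] grasp [0.465, -0.0223, 0.185]
[ 0.43977707 -0.31625223  0.0455    ]
shift [-0.049, 0.291, 0.02] rot [0.002, -0.006, 0.009] rows t 5.9 r 0.1
```

step_arm(increments=[[[-0.005, 0.03, 0], [0, 0, 0]], [[-0.012, 0.07, 0], [0, 0, 0]], [[-0.019, 0.115, 0], [0, 0, 0]], [[-0.027, 0.16, 0], [0, -0.004, 0.005]], [[-0.034, 0.205, 0], [0, -0.006, 0.009]]])

```text
time: 27.9
ee_pos: [0.4463, -0.2309, 0.1651]
eef_rot: [0.999, 0.035, -0.0, 0.001]
ft_force: [1.2, 0.5, -1.9]
width: 0.0074
```

step_arm(increments=[[[-0.006, 0.035, 0], [0, 0, 0]], [[-0.01, 0.06, 0], [0, 0, 0]], [[-0.012, 0.07, 0], [0, 0, 0]]])

```text
time: 28.2
ee_pos: [0.4377, -0.304, 0.1639]
eef_rot: [0.999, 0.033, -0.002, 0.001]
ft_force: [0.7, 0.2, -2.8]
width: 0.0077
```

Run:
```python
from bench import r
from binR import *
st=r.read_state();brief(st);log(st)
go(st,gb+[0,0,.1],Rb)
```

```text
t 28.2 q [0.545, 0.175, -0.029, 1.781, 0.008, 1.187, -0.991] p [0.4377, -0.304, 0.1639] F [0.7, 0.2, -2.8] w 0.0077
x_t [0.998, 0.066, -0.003] z_t [-0.003, -0.001, -1.0] grasp [0.4377, -0.304, 0.1829]
shift [0.001, 0.012, 0.037] rot [0.001, 0.003, -0.004] rows t 0.8 r 0.0
```

step_arm(increments=[[[0.001, 0.008, 0.012], [0, 0.003, -0.002]], [[0.001, 0.012, 0.03], [0, 0.003, -0.004]], [[0.001, 0.012, 0.037], [0, 0.003, -0.004]], [[0.001, 0.012, 0.037], [0, 0.003, -0.004]]])

```text
time: 28.6
ee_pos: [0.4388, -0.3143, 0.125]
eef_rot: [0.999, 0.036, -0.001, -0.0]
ft_force: [0.8, 0.4, -1.5]
width: 0.0075
```

Run:
```python
from bench import r
from binR import *
st=r.read_state();brief(st);log(st)
go(st,gb+[0,0,.03],Rb)
cc=[r.camera("side"),r.camera("scene")]
gx=[proj(q,[.443,-.305,.08]) for q in cc]
cv2.imwrite("pics/p10.png",np.hstack([cv2.resize(q["pixels"][int(v)-40:int(v)+40,int(u)-40:int(u)+40],None,fx=5,fy=5,interpolation=cv2.INTER_CUBIC) for q,(u,v) in zip(cc,gx)]))
```

```text
t 28.6 q [0.557, 0.226, -0.023, 1.807, 0.007, 1.112, -0.968] p [0.4388, -0.3143, 0.125] F [0.8, 0.4, -1.5] w 0.0075
x_t [0.997, 0.072, -0.003] z_t [-0.003, 0.001, -1.0] grasp [0.4389, -0.3143, 0.144]
shift [0.001, 0.002, 0.068] rot [-0.001, 0.003, 0.002] rows t 1.4 r 0.0
```

View pics/p10.png

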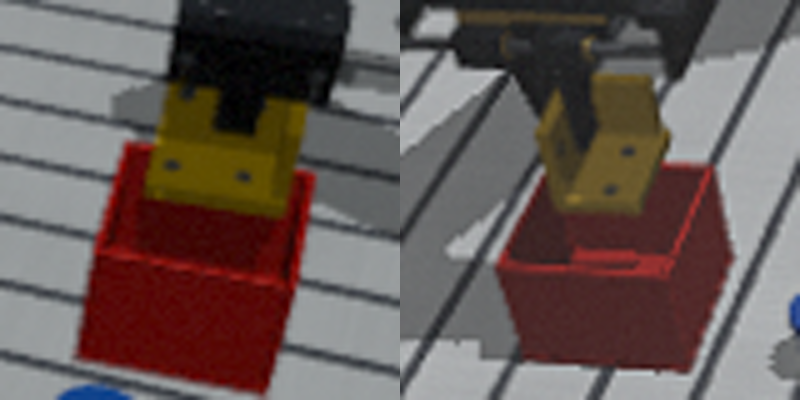

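step_arm(increments=[[[0.001, 0.002, 0.018], [0, 0.003, 0.002]], [[0.001, 0.002, 0.04], [0, 0.003, 0.002]], [[0.001, 0.002, 0.058], [0, 0.003, 0.002]], [[0.001, 0.002, 0.066], [0, 0.003, 0.002]], [[0.001, 0.002, 0.068], [0, 0.003, 0.002]]])

```text
time: 29.2
ee_pos: [0.441, -0.3167, 0.0588]
eef_rot: [0.999, 0.035, 0.001, 0.0]
ft_force: [0.1, -0.2, -2.4]
width: 0.0073
```

Run:
```python
from bench import r
from binR import *
st=r.read_state();brief(st);log(st)
go(st,gb,Rb)
```

```text
t 29.2 q [0.56, 0.306, -0.024, 1.861, 0.007, 0.972, -0.967] p [0.441, -0.3167, 0.0588] F [0.1, -0.2, -2.4] w 0.0073
x_t [0.998, 0.07, 0.003] z_t [0.003, -0.0, -1.0] grasp [0.4409, -0.3167, 0.0778]
shift [-0.001, -0.001, 0.032] rot [0.001, -0.003, 0.0] rows t 0.6 r 0.0
```

step_arm(increments=[[[-0.001, -0.001, 0.01], [0, -0.003, 0]], [[-0.001, -0.001, 0.02], [0, -0.003, 0]], [[-0.001, -0.001, 0.027], [0, -0.003, 0]], [[-0.001, -0.001, 0.029], [0, -0.003, 0]], [[-0.001, -0.001, 0.029], [0, -0.003, 0]]])

```text
time: 29.7
ee_pos: [0.4399, -0.3157, 0.0295]
eef_rot: [0.999, 0.035, -0.0, 0.0]
ft_force: [0.5, -0.4, -2.4]
width: 0.0075
```

step_arm(increments=[[[0, 0, 0.001], [0, 0, 0]], [[0, 0, 0.002], [0, 0, 0]], [[0, 0, 0.003], [0, 0, 0]]])

```text
time: 30.0
ee_pos: [0.44, -0.316, 0.027]
eef_rot: [0.999, 0.035, -0.0, 0.0]
ft_force: [-4.6, 4.0, 13.6]
width: 0.0079
```

Contact with the bin floor; releasing.

step_arm(increments=[[[0, 0, 0], [0, 0, 0]], [[0, 0, 0], [0, 0, 0]], [[0, 0, 0], [0, 0, 0]], [[0, 0, 0], [0, 0, 0]]], hand=0.5)

```text
time: 30.4
ee_pos: [0.4401, -0.316, 0.027]
eef_rot: [0.999, 0.035, -0.0, 0.0]
ft_force: [0.4, -0.9, -0.1]
width: 0.0213
```

step_arm(increments=[[[0, 0, -0.02], [0, 0, 0]], [[0, 0, -0.06], [0, 0, 0]], [[0, 0, -0.1], [0, 0, 0]], [[0, 0, -0.15], [0, 0, 0]], [[0, 0, -0.19], [0, 0, 0]]])

```text
time: 30.9
ee_pos: [0.4403, -0.3159, 0.2199]
eef_rot: [0.999, 0.035, 0.001, 0.001]
ft_force: [1.2, 0.1, 0.0]
width: 0.0217
```

step_arm(increments=[[[0, 0, -0.02], [0, 0, 0]], [[0, 0, -0.02], [0, 0, 0]], [[0, 0, -0.02], [0, 0, 0]]])

```text
time: 31.2
ee_pos: [0.4403, -0.3159, 0.2398]
eef_rot: [0.999, 0.035, 0.001, 0.001]
ft_force: [-0.3, 0.8, -1.3]
width: 0.0219
```

Run:
```python
from bench import r
from binR import *
st=r.read_state();brief(st);log(st);print(np.abs(st["joint_vel"]).max())
cc=[r.camera("side"),r.camera("scene")]
t=[]
for P in([.443,-.305,.04],[.648,-.113,.04]):
    gx=[proj(q,P) for q in cc]
    t.append(np.hstack([cv2.resize(q["pixels"][int(v)-30:int(v)+30,int(u)-40:int(u)+40],None,fx=5,fy=5,interpolation=cv2.INTER_CUBIC) for q,(u,v) in zip(cc,gx)]))
cv2.imwrite("pics/p11.png",np.vstack(t))
cv2.imwrite("pics/s11.png",cc[1]["pixels"])
```

```text
t 31.2 q [0.554, 0.139, -0.018, 1.66, 0.003, 1.34, -0.966] p [0.4403, -0.3159, 0.2398] F [-0.3, 0.8, -1.3] w 0.0219
x_t [0.998, 0.07, 0.002] z_t [0.002, -0.002, -1.0] grasp [0.4402, -0.3158, 0.2588]
0.028594437332828137
```

View pics/p11.png

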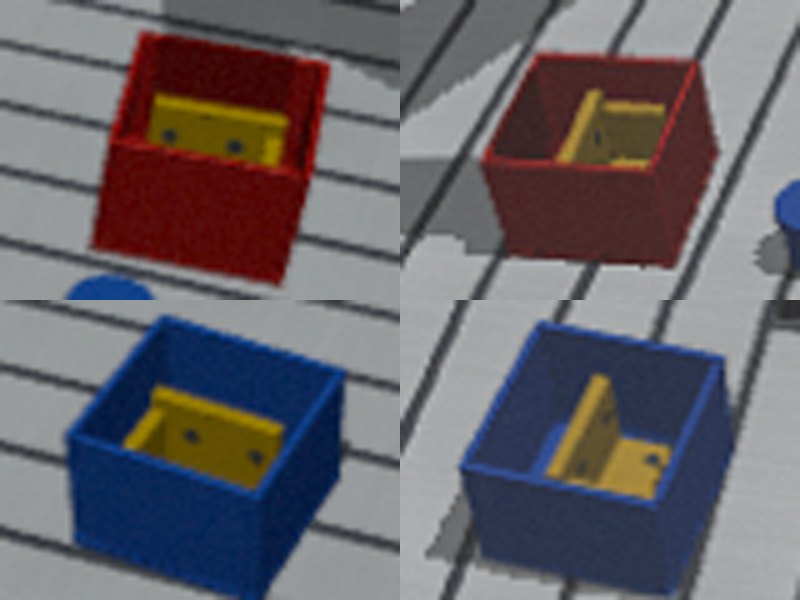

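View pics/s11.png

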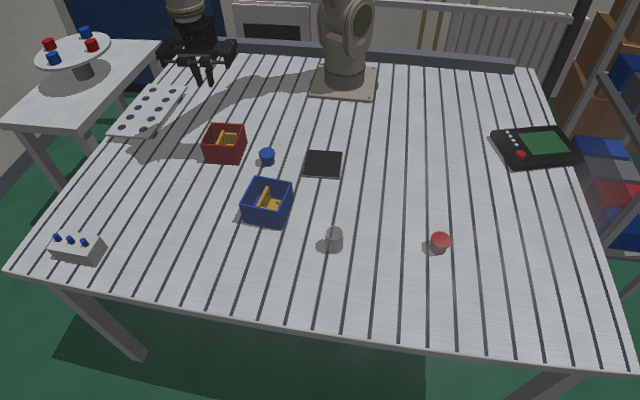

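Both brackets stand in their bins (blue at (266,205), red at (225,143)). The caps and tube are at the same pixels as at the start, and the gripper is clear. Handing in.

Run:
```python
from bench import r
print(r.close_job())
```

```text
the job is handed in; nothing more can be done
None
```

Both brackets are standing in their own bins: left-hand in blue, right-hand in red. I handed the job in at about 31 s of the 72 s; the hand-in reports no verdict.

- **Left-hand bracket:** I gripped it by the ear at a 45° lean, turned it upright, stood it on the check plate and let go. Then I took it afresh by the wall and lowered it into the blue bin.
- **Right-hand bracket:** It went the same way into the red bin. The clear tube stood too close for a leaned grasp where the bracket lay, so I first moved it about 9 cm and set it down still on its back.

**Last checks:**
- In the last two views both brackets look upright on their soles in the correct bins. The brackets' final positions in the bins were judged by eye, not measured.
- The gripper is open and about 0.2 m above the bins.
- The caps and the tube appear unmoved, at the same pixels in the scene view as at the start.
- Set-down forces on the plate and bins were about 11–22 N; the largest was 29 N, when I put the right-hand bracket back down on the deck.
- On the plate, camera and arm estimates of bracket position agreed to about 1–3 mm. No check failed.

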